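Reload the laundry dosing trolley and set the dose

ROBOT

A 6-joint arm with a two-finger parallel gripper is mounted at the origin on the work surface. World frame = base frame: x ahead of the robot, y to its left, z up, the work surface at z = 0. Lengths are in m, angles in rad, forces in N, time in s.
With the tool pointing down it reaches from about 0.35 to 0.925 m from the base axis. Payload 6.4 kg.
Tool frame: the origin (TCP) lies between the finger pads, 19 mm behind the fingertips; this is the grasp point; z points along the fingers, y is the line along which they close (so a half turn about z gives the same grasp; the last joint's range is limited). The gripper opens to 85 mm and grips with 20 to 120 N. Pads are 22 mm wide; open, the fingers measure 114 mm over their backs; the gripper's body (76 mm by 85 mm) begins 54 mm behind the grasp point. The pads swing forward as they close: fully open they stand 13 mm farther back than shut.
Start: joints at [1.017, 0.245, 1.558, -0, 1.339, -0.174], TCP at [0.241, 0.604, 0.25] pointing down, gripper open.
Joint ranges: [-3.13, 3.13], [-1.02, 2.26], [0.13, 2.54], [-0.95, 4.09], [0.21, 2.88], [-2.74, 2.74]. Speed limits (rad/s): [2.57, 2.57, 3.14, 3.14, 3.14, 3.14].

INTERFACE

Orientations are given as a unit quaternion [x, y, z, w].
In Python, from rig import r, vision gives the robot as it stands.
- The arm moves only by the tool servo_tool, never from a script. Its argument "commands" is a list that holds one entry, the list of rows, each a list of 7 numbers: the opening, from 0 (shut) to 1 (fully open), then the shift along the world's x, y, z in cm, then the turn, a rotation vector about the world's x, y, z in rad. A call has 1 to 5 rows; each row is the pose to reach, as a shift and turn from the pose commanded when the call began; what a row does not reach only later rows make up. A row lasts 1/10 s, in which the tool goes at most 50 mm and 8.59 degrees, less where a joint would pass 70% of its speed; a pose out of reach is approached as far as the arm can. A call with a gripper value outside its range is refused whole. The fingers move at their own pace and stop on an object; "newtons" is the grip in N (left out, the last holds). Time passes only in rows, so rows that repeat a pose let the fingers close. It gives the time, the measured TCP pose, the force, the opening and the grip force at its end, in the units of the state.
- r.sense(): the state, without advancing time (a new reading comes with each control period).
- vision.grab_frame(name): name is "scene" or "top" or "wrist"; returns the picture (384x512x3 uint8, blue, green, red); there is no depth.
- vision.camera_info(name): a dict with "fx", "fy", "cx", "cy" (pixels), "k1" (the pictures are not rectified: a ray, as slopes to the right and down, at radius r is drawn at 1 + k1 r^2 times it, then the intrinsics apply), "R" (3x3) and "t" (3): a world point X has camera coordinates R X + t; the wrist camera has in their place "tool_from_camera" (4x4, takes a point from camera to tool coordinates, whose origin is the TCP and whose axes are the flange's). Camera axes: x right, y down, z forward; pixel columns grow to the right and rows downward; lengths in m; the calibration is good to about 2 mm. A picture is of the moment at which its call begins: read the wrist's pose just before it. camera_info takes no time and is no camera call.
- r.sign_off(): hands the job in; it is judged then, once.
The state is a dict: "time": time; "q": joint angles; "joint_velocities": joint speeds; "tau": joint torques, N m; "position": TCP position; "tool_rot": TCP orientation; "contact_force": force on the tool from outside, world axes, zero at the start; "wrist_torque": the same for the moment, N m; "opening": opening from 0.0 (shut) to 1.0 (fully open); "grip_force": force on a finger pad.
Only numpy, scipy, OpenCV 4.12 (cv2) and the standard library are available. Lean on these libraries where they do the work, as an engineer would, in place of code of your own. Each camera call takes 0.05 s, during which the arm holds its last target. There are 200 camera calls.

TASK

Reload the laundry dosing station: roll the empty trolley fully out to its loading stop and push its red brake pedal all the way down to lock it, and only then put every blue detergent cassette standing on the counter upright into the trolley's tray, one to a lane, flat on its floor. Once all are in, flick the brake pedal fully back up and roll the trolley all the way home under the dispensing head; the dose knob must also be turned until the white pointer lines up with the red mark. Leave the other things on the counter where they stand.

Things in the scene. Friction and masses are not known exactly. Their poses are not given: they have to be found in the camera images.
- trolley (a joint): the trolley's travel along its rails, m: 0 = home (its end under the white dispensing head), 0.16 = against the loading stop. Friction about 2 N; it stays where it is left. It rolls along tray's y (+y = outwards to the loading stop). Starts 0 to 0.05. Pressing the pedal at the stop locks it with about 3 mm of play.
- tray (a point): middle of the trolley's grey tray at the height of its inner floor, 62 mm above the counter; axes: x across the trolley, away from the robot, y along the rails outwards, z up. Rides with the trolley. Three lanes side by side along y, each running along x, with walls 25 mm high; this point is also the middle of the middle lane, 124 mm long, 65 mm wide.
- lane0 (a point): middle of the floor of the lane nearest the head (tray y -71 mm), 124 mm long in x, 67 mm wide; axes as tray. At home the dispensing head hangs over this lane, from 150 to 210 mm above the counter (grey column behind it: 220 mm high; pass above); nothing hangs over it at the loading stop.
- lane2 (a point): middle of the floor of the lane nearest the pedal (tray y +71 mm), 124 mm long in x, 67 mm wide; axes as tray.
- handle (a point): point in the trolley's upright yellow grip, at tray (x -99, y +50) mm, on the tray's robot side, 112 mm above the counter; the grip is 18 mm in x, 20 mm in y, from 69 to 125 mm above the counter, free on both y sides. Axes as tray.
- brake (a joint): brake pedal angle, rad: 0 = up (released; slopes 0.5 rad upwards, outwards from the hinge), 0.75 = fully down (locked; slopes 0.25 rad downwards). Stiff: it stays where it is left and needs about 5 N at the pedal. It goes down properly only with the trolley at the loading stop (its tooth drops behind a keeper on the track).
- pedal (a point): middle of the red brake pedal at the outer (+y) end of the trolley, 70 mm from the hinge; the red part is 26 mm wide (along tray's x), 42 mm long, 12 mm thick, and is free on both x sides, so it can be pressed from above or pinched across its width and lifted. Own axes turn with the pedal.
- pedal_hinge (a point): the pedal's hinge, 50 mm above the counter; hinge line along x; axes as tray.
- controller: white dose controller box, 130 (x) x 170 (y) x 50 mm high, fixed. Origin: centre of the underside; x away from the robot. Its knob is at y +40 mm; the black scale runs along x at y -45 mm.
- dose_knob (a joint): dose knob angle, rad, 0 to 4.5, grows clockwise seen from above; each rad moves the pointer 20 mm along the controller's +x. Starts 0.2 to 1.0; light friction (0.04 N m), stays where it is left.
- dose_knob_grip (a point): on the knob's vertical axis at the height to grip; the knob has a straight finger bar along this point's x axis (turns with the knob), so pinch it along this point's y axis from above.
- pointer_line (a point): the white pointer's line (a thin bar across the scale, controller's y), on top of the controller; axes as controller. Cannot be touched usefully: only the knob moves it.
- mark: red mark, a bar 4 x 22 x 4 mm fixed beside the pointer's path on the scale; origin at the middle of its underside; axes as controller. The pointer is right when its line and the mark have the same position along the controller's x (within 2.5 mm).
- cassette0: full detergent cassette, 0.25 kg: blue block 110 (own x) x 50 x 35 mm high with a white grip rib on top, 60 (x) x 18 x 30 mm, from 35 to 65 mm above the underside. Pinch the rib along own y, TCP 56 mm above the underside. Origin: centre of the underside, z up. Two or three of the four are present; an absent one always reads None.
- cassette1: full detergent cassette, 0.25 kg: blue block 110 (own x) x 50 x 35 mm high with a white grip rib on top, 60 (x) x 18 x 30 mm, from 35 to 65 mm above the underside. Pinch the rib along own y, TCP 56 mm above the underside. Origin: centre of the underside, z up. Two or three of the four are present; an absent one always reads None.
- cassette2: full detergent cassette, 0.25 kg: blue block 110 (own x) x 50 x 35 mm high with a white grip rib on top, 60 (x) x 18 x 30 mm, from 35 to 65 mm above the underside. Pinch the rib along own y, TCP 56 mm above the underside. Origin: centre of the underside, z up. Two or three of the four are present; an absent one always reads None.
- cassette3: full detergent cassette, 0.25 kg: blue block 110 (own x) x 50 x 35 mm high with a white grip rib on top, 60 (x) x 18 x 30 mm, from 35 to 65 mm above the underside. Pinch the rib along own y, TCP 56 mm above the underside. Origin: centre of the underside, z up. Two or three of the four are present; an absent one always reads None.
- mug: bystander: white mug, 76 mm wide, 90 high; origin under its centre
- can: bystander: green can, 60 mm wide, 110 high; origin under its centre
- softener: bystander: orange bottle, 76 mm wide, 200 high; origin under its centre
- jar: bystander: clear jar with blue cap, 80 mm wide, 100 high; origin under its centre
- bowl: bystander: steel bowl, 110 mm wide, 40 high; origin under its centre
- scrubber: bystander: scrubbing brush 200 mm long, lying; origin under its middle
- carton: bystander: cardboard carton 90 x 130 x 50 mm; origin under its centre

How it is judged:
By the outcome, as a careful person would: the job done as asked, in the order asked, and still so for the second after the job is handed in, with the robot touching nothing.
Of cassette0, cassette1, cassette2, cassette3 only 2 to 3 are there at a start; the rules pass over those that are not, and their reading is None.
At some moment in a run one of cassette0, cassette1, cassette2, cassette3 may be knocked a few centimetres aside while the robot is not near it.
It also fails if it takes over 210 s, if anything falls off the work surface, if the arm or the gripper's body presses on something with over 40 N, if the wrist force passes 120 N, or if a joint passes its speed limit or range.

## Working session

There is one attempt and no reset: what is moved stays moved. The work goes in short steps, Python scripts to look and compute and a tool call to move; the robot and the scene stay as the last step left them, time stands still between calls to the robot, and variables do not carry over. Pictures are saved under pics/ and viewed, at most 14 in all, crops included, and the job is handed in when it is done.

Besides the shell and the picture viewer there is one more tool, called after "Request:" in YAML: its name, and indented under it one key for each argument. servo_tool: Moves the arm, as the interface text tells. Its arguments: {"type":"object","properties":{"commands":{"type":"array"},"newtons":{"type":"number"}},"required":["commands"]}

```bash
ls; mkdir -p pics; cat > h.py <<'E'
import numpy as np, cv2
from rig import r, vision
from scipy.spatial.transform import Rotation as Ro
def cam(name):
    c=vision.camera_info(name)
    if name=="wrist":
        s=r.sense(); T=np.eye(4); T[:3,:3]=Ro.from_quat(s["tool_rot"]).as_matrix(); T[:3,3]=s["position"]
        M=np.linalg.inv(T@np.array(c["tool_from_camera"])); c["R"]=M[:3,:3]; c["t"]=M[:3,3]
    c["R"]=np.array(c["R"]); c["t"]=np.array(c["t"]); return c
def grab(name,fn=None):
    c=cam(name); im=vision.grab_frame(name)
    if fn: cv2.imwrite("pics/"+fn,im)
    return im,c
def ray(c,uv):
    K=np.array([[c["fx"],0,c["cx"]],[0,c["fy"],c["cy"]],[0,0,1.]])
    p=cv2.undistortPoints(np.array(uv,float).reshape(-1,1,2),K,np.array([c["k1"],0,0,0.])).reshape(-1,2)
    d=np.c_[p,np.ones(len(p))]@c["R"]; return -c["R"].T@c["t"],d
def onz(c,uv,z):
    o,d=ray(c,uv); return o+d*((z-o[2])/d[:,2])[:,None]
def proj(c,X):
    K=np.array([[c["fx"],0,c["cx"]],[0,c["fy"],c["cy"]],[0,0,1.]])
    return cv2.projectPoints(np.array(X,float).reshape(-1,1,3),cv2.Rodrigues(c["R"])[0],c["t"],K,np.array([c["k1"],0,0,0.]))[0].reshape(-1,2)
def blobs(m,amin=30):
    n,l,st,ce=cv2.connectedComponentsWithStats(m.astype(np.uint8))
    out=[]
    for i in range(1,n):
        if st[i,4]>=amin: 
            cn=cv2.findContours((l==i).astype(np.uint8),cv2.RETR_EXTERNAL,cv2.CHAIN_APPROX_NONE)[0][0]
            out.append((st[i,4],ce[i],cv2.minAreaRect(cn),l==i))
    return out
E
python3 - <<'E'
from h import *
a,c=grab("top","top0.png"); b,d=grab("scene","scene0.png")
print(r.sense()); 
for x in (c,d): print(x["R"].round(3).tolist(),x["t"],(-x["R"].T@x["t"]).round(3),x["fx"],x["k1"])
E
```

```text
pics
{'time': 0.1, 'q': array([ 1.01691962e+00,  2.45774192e-01,  1.55891211e+00,  2.88290109e-05,
        1.33865837e+00, -1.74070431e-01]), 'joint_velocities': array([-1.69491170e-03,  1.11562139e-04, -1.06983519e-03,  5.94630294e-04,
       -8.75900968e-05,  5.94322911e-04]), 'tau': array([ 4.86482277e-04, -4.30670786e+01, -3.27130401e+01, -1.81111823e-04,
        2.83485700e-03, -4.51937112e-06]), 'position': array([0.24070261, 0.60328759, 0.24896056]), 'tool_rot': array([ 1.88766972e-01,  9.82021519e-01, -8.13628769e-04, -3.24956937e-04]), 'contact_force': array([ 0.05081535, -0.40463739, -0.82301037]), 'wrist_torque': array([ 0.06412604, -0.01489724,  0.0119281 ]), 'grip_force': 0.0, 'opening': 1.003481644738055}
[[-0.03, -1.0, -0.004], [-0.997, 0.03, -0.076], [0.076, 0.002, -0.997]] [-0.02138386  0.52287165  1.44048586] [ 0.411 -0.039  1.476] 419.08860095333154 -0.10274077329281557
[[0.666, 0.746, 0.01], [0.54, -0.472, -0.697], [-0.515, 0.469, -0.717]] [-0.33613271 -0.24160893  1.75283841] [ 1.257 -0.686  1.092] 423.3060779656082 0.043780845757382884
```

View pics/top0.png

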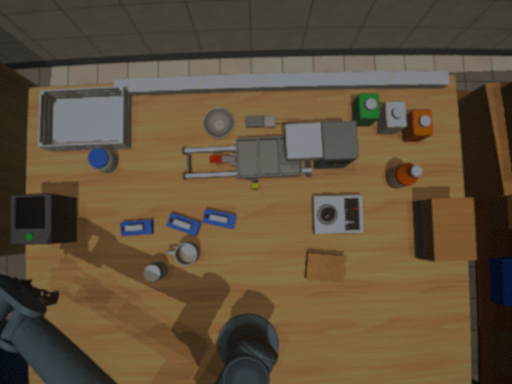

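View pics/scene0.png

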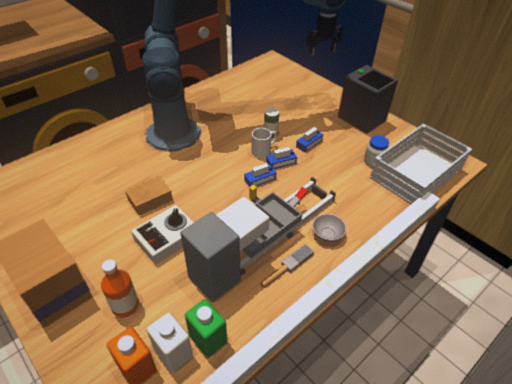

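The top view shows three cassettes near (137,227), (183,222) and (220,217), the trolley at (265,157) with its yellow grip at (255,185) and red pedal at (216,159), and the controller at (338,214). The scene view agrees.

```bash
python3 - <<'E'
from h import *
im,c=grab("top"); hsv=cv2.cvtColor(im,cv2.COLOR_BGR2HSV); H,S,V=cv2.split(hsv)
for n,m,z in (("blue",(abs(H.astype(int)-115)<12)&(S>140)&(V>60),.02),("red",((H<6)|(H>174))&(S>150)&(V>70),.07),("yel",(H>20)&(H<33)&(S>150)&(V>80),.125)):
    for a,ce,rc,l in blobs(m,8):
        p=onz(c,[ce],z)[0]
        bx=onz(c,cv2.boxPoints(rc),z)
        e=(bx[1]-bx[0],bx[2]-bx[1]); 
        print(n,a,ce.round(1),p.round(3),[(round(np.hypot(*v[:2]),3),round(np.arctan2(v[1],v[0]),3)) for v in e])
A=cv2.resize(im[115:240,175:370],None,fx=4,fy=4,interpolation=cv2.INTER_CUBIC)
cv2.imwrite("pics/c1.png",A)
E
```

```text
blue 280 [ 97.8 157.6] [0.667 0.515 0.02 ] [(np.float64(0.066), np.float64(-0.812)), (np.float64(0.066), np.float64(-2.365))]
blue 211 [220.5 218.8] [0.438 0.081 0.02 ] [(np.float64(0.044), np.float64(-0.234)), (np.float64(0.102), np.float64(-1.81))]
blue 218 [185.4 224.4] [0.422 0.204 0.02 ] [(np.float64(0.045), np.float64(-0.37)), (np.float64(0.105), np.float64(-1.944))]
blue 213 [138.6 227.3] [0.416 0.369 0.02 ] [(np.float64(0.107), np.float64(-1.531)), (np.float64(0.044), np.float64(-3.089))]
red 64 [215.8 158.7] [0.641 0.089 0.07 ] [(np.float64(0.034), np.float64(-1.603)), (np.float64(0.021), np.float64(3.119))]
yel 40 [255.  185.4] [ 0.541 -0.042  0.125] [(np.float64(0.019), np.float64(-1.601)), (np.float64(0.016), np.float64(3.111))]
```

View pics/c1.png

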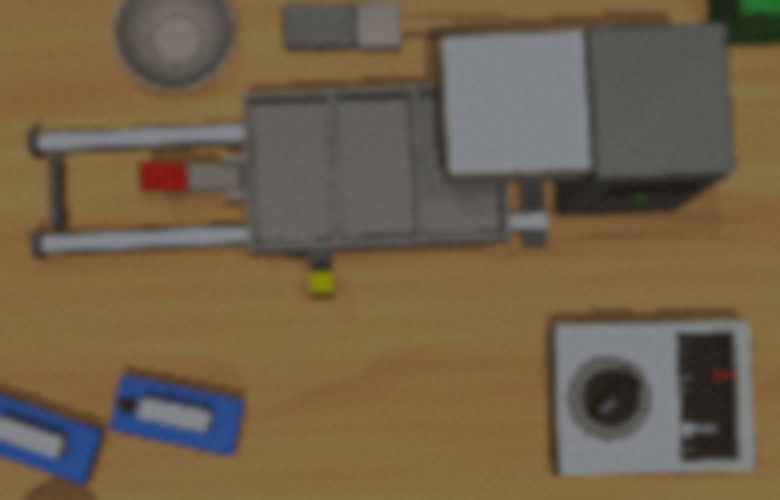

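Request:
servo_tool:
  commands:
    - [[1,2,-4.3,0,0,0,0.05],[1,4,-8.6,0,0,0,0.1],[1,6,-12.9,0,0,0,0.15],[1,8,-17.2,0,0,0,0.2],[1,10,-21.5,0,0,0,0.25]]

```text
time: 0.65
position: [0.3412, 0.3869, 0.2497]
tool_rot: [0.064, 0.998, -0.0, -0.0]
contact_force: [0.0, 0.3, -0.1]
opening: 1.0
grip_force: 0.0
```

Request:
servo_tool:
  commands:
    - [[1,2,-4.3,0,0,0,0.05],[1,4,-8.6,0,0,0,0.1],[1,6,-12.9,0,0,0,0.13],[1,8,-17.2,0,0,0,0.13],[1,10,-21.5,0,0,0,0.13]]

```text
time: 1.15
position: [0.4412, 0.1719, 0.2499]
tool_rot: [-0.0, 1.0, 0.0, 0.0]
contact_force: [1.2, 1.0, 0.1]
opening: 0.999
grip_force: 0.0
```

Request:
servo_tool:
  commands:
    - [[1,2,-4.3,0,0,0,0],[1,4,-8.6,0,0,0,0],[1,6,-12.9,0,0,0,0],[1,8,-17.2,0,0,0,0],[1,8,-17.2,0,0,0,0]]

```text
time: 1.65
position: [0.5224, -0.0028, 0.2499]
tool_rot: [0.003, 1.0, -0.001, 0.0]
contact_force: [-0.6, 0.2, 0.8]
opening: 1.006
grip_force: 0.0
```

```bash
python3 - <<'E'
from h import *
s=r.sense();print(s["position"],s["tool_rot"],s["q"])
im,c=grab("wrist","w1.png")
print((-c["R"].T@c["t"]).round(3),c["R"].round(2).tolist())
E
```

```text
[ 0.52243988 -0.00275556  0.24994157] [ 2.90309843e-03  9.99995592e-01 -5.86684718e-04  2.09887043e-04] [-2.22016428e-01 -5.66713304e-02  1.88180852e+00 -1.08929675e-03
  1.31579082e+00 -1.78673212e+00]
[ 0.453 -0.002  0.373] [[0.01, 1.0, -0.0], [0.96, -0.0, 0.27], [0.27, -0.0, -0.96]]
```

View pics/w1.png

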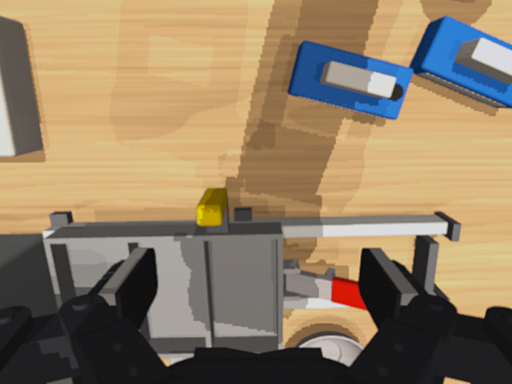

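The wrist view shows the yellow grip (top face about (213,213)), the near rail running to (450,225), the red pedal at (348,293) and two cassettes at (350,80) and (470,60).

```bash
cat >> h.py <<'E'
def hsvm(im):
    return [x.astype(int) for x in cv2.split(cv2.cvtColor(im,cv2.COLOR_BGR2HSV))]
def red(im): H,S,V=hsvm(im); return ((H<6)|(H>174))&(S>150)&(V>70)
def yel(im): H,S,V=hsvm(im); return (H>20)&(H<33)&(S>150)&(V>80)
def blue(im): H,S,V=hsvm(im); return (abs(H-115)<14)&(S>140)&(V>60)
E
python3 - <<'E'
from h import *
im,c=grab("wrist"); H,S,V=hsvm(im)
m=yel(im); ys,xs=np.where(m); 
top=m&(V>np.percentile(V[m],60)); t=blobs(top,50)
for a,ce,rc,l in t:
    print(a,ce,rc,onz(c,[ce],.125).round(4)); print(onz(c,cv2.boxPoints(rc),.125).round(4))
for a,ce,rc,l in blobs(red(im),50): print("red",a,ce,rc,onz(c,[ce],.075).round(4))
print(V[m].min(),np.percentile(V[m],[20,50,80]))
# rail edge: wood->rail in columns 300..440
g=cv2.GaussianBlur(cv2.cvtColor(im,cv2.COLOR_BGR2LAB)[:,:,2].astype(np.float32),(3,3),0)
pts=[(u,205+np.argmin(np.diff(g[205:232,u]))+.5) for u in list(range(300,430,6))+list(range(70,190,8))]
p=onz(c,pts[:22],.03); print("rail",np.polyfit(p[:,1],p[:,0],1))
p=onz(c,pts[22:],.087); print("tray",np.polyfit(p[:,1],p[:,0],1))
# controller in top
it,ct=grab("top"); Ht,St,Vt=hsvm(it)
w=(St<40)&(Vt>90); w[:185]=0;w[245:]=0;w[:,:300]=0;w[:,375:]=0
ms=blobs(cv2.morphologyEx(w.astype(np.uint8),cv2.MORPH_CLOSE,np.ones((15,15))),500)
for a,ce,rc,l in ms: print("ctl",a,ce,rc,onz(ct,[rc[0]],.05).round(4),onz(ct,cv2.boxPoints(rc),.05).round(4).tolist())
E
```

```text
384 [203.9375     217.06510417] ((204.5, 216.0), (20.0, 23.0), 90.0) [[ 0.5411 -0.0423  0.125 ]]
[[ 0.5321 -0.0503  0.125 ]
 [ 0.5322 -0.0326  0.125 ]
 [ 0.5485 -0.0332  0.125 ]
 [ 0.5485 -0.0512  0.125 ]]
red 844 [346.08886256 294.73341232] ((349.2059326171875, 294.6764831542969), (44.38401794433594, 24.496097564697266), 14.03624439239502) [[0.6417 0.0869 0.075 ]]
84 [107. 144. 192.]
rail [-0.01795993  0.5774788 ]
tray [-0.01779392  0.556804  ]
ctl 1833 [338.0578287 213.867976 ] ((338.1307373046875, 213.814208984375), (37.4979362487793, 48.977516174316406), 88.26429748535156) [[ 0.4419 -0.3224  0.05  ]] [[0.5061, -0.239, 0.05], [0.5061, -0.408, 0.05], [0.3778, -0.406, 0.05], [0.3784, -0.2379, 0.05]]
```

Request:
servo_tool:
  commands:
    - [[1,1.9,-3.9,0,0,0,0.024],[1,1.9,-3.9,-4.5,0,0,0.024],[1,1.9,-3.9,-9,0,0,0.024],[1,1.9,-3.9,-13.8,0,0,0.024],[1,1.9,-3.9,-13.8,0,0,0.024]]

```text
time: 2.3
position: [0.5342, -0.0344, 0.105]
tool_rot: [-0.013, 1.0, 0.002, -0.007]
contact_force: [-0.9, 0.9, -0.7]
opening: 1.0
grip_force: 0.0
```

Request:
servo_tool:
  commands:
    - [[0,0,0,0,0,0,0],[0,0,0,0,0,0,0],[0,0,0,0,0,0,0],[0,0,0,0,0,0,0],[0,0,0,0,0,0,0]]
  newtons: 30

```text
time: 2.8
position: [0.5414, -0.0378, 0.1143]
tool_rot: [-0.012, 1.0, -0.001, 0.002]
contact_force: [-0.3, -0.3, 7.8]
opening: 0.231
grip_force: 31.1
```

Request:
servo_tool:
  commands:
    - [[0,0,2,0,0,0,0],[0,-0.1,4,0,0,0,0],[0,-0.1,6,0,0,0,0],[0,-0.15,8,0,0,0,0],[0,-0.2,10,0,0,0,0]]

```text
time: 3.3
position: [0.5396, 0.0626, 0.1143]
tool_rot: [-0.012, 1.0, -0.001, 0.002]
contact_force: [0.8, -2.3, 4.0]
opening: 0.228
grip_force: 31.2
```

Request:
servo_tool:
  commands:
    - [[0,0,0.2,0,0,0,0],[0,0,0.4,0,0,0,0],[0,0,0.6,0,0,0,0],[0,0,0.8,0,0,0,0],[0,0,1,0,0,0,0]]

```text
time: 3.8
position: [0.5394, 0.0722, 0.1142]
tool_rot: [-0.012, 1.0, -0.001, 0.002]
contact_force: [-1.8, -2.0, 6.8]
opening: 0.23
grip_force: 32.0
```

Request:
servo_tool:
  commands:
    - [[0,0,0.2,0,0,0,0],[0,0,0.4,0,0,0,0],[0,0,0.6,0,0,0,0],[0,0,0.8,0,0,0,0],[0,0,0.8,0,0,0,0]]

```text
time: 4.3
position: [0.5393, 0.0805, 0.1143]
tool_rot: [-0.012, 1.0, -0.0, 0.002]
contact_force: [-2.4, 0.6, 7.7]
opening: 0.228
grip_force: 32.1
```

Request:
servo_tool:
  commands:
    - [[0,0,0.2,0,0,0,0],[0,0,0.4,0,0,0,0],[0,0,0.4,0,0,0,0]]

```text
time: 4.6
position: [0.5392, 0.0845, 0.1143]
tool_rot: [-0.012, 1.0, -0.0, 0.001]
contact_force: [-2.7, -0.4, 7.5]
opening: 0.227
grip_force: 32.2
```

Request:
servo_tool:
  commands:
    - [[0,0,0.2,0,0,0,0],[0,0,0.4,0,0,0,0],[0,0,0.4,0,0,0,0]]

```text
time: 4.9
position: [0.5392, 0.0885, 0.1143]
tool_rot: [-0.012, 1.0, -0.0, 0.001]
contact_force: [-3.4, -1.1, 8.0]
opening: 0.228
grip_force: 32.2
```

Request:
servo_tool:
  commands:
    - [[0,0,0.2,0,0,0,0],[0,0,0.4,0,0,0,0],[0,0,0.6,0,0,0,0],[0,0,0.6,0,0,0,0]]

```text
time: 5.3
position: [0.5391, 0.0945, 0.1143]
tool_rot: [-0.012, 1.0, -0.0, 0.001]
contact_force: [-2.9, -0.9, 8.9]
opening: 0.229
grip_force: 32.3
```

Request:
servo_tool:
  commands:
    - [[0,0,0.2,0,0,0,0],[0,0,0.4,0,0,0,0],[0,0,0.4,0,0,0,0]]

```text
time: 5.6
position: [0.539, 0.0985, 0.1143]
tool_rot: [-0.012, 1.0, -0.0, 0.001]
contact_force: [-3.8, 0.1, 8.6]
opening: 0.226
grip_force: 32.3
```

Request:
servo_tool:
  commands:
    - [[0,0,0.2,0,0,0,0],[0,0,0.4,0,0,0,0],[0,0,0.4,0,0,0,0]]

```text
time: 5.9
position: [0.539, 0.0988, 0.1143]
tool_rot: [-0.012, 1.0, -0.004, 0.0]
contact_force: [-4.8, -19.3, 10.4]
opening: 0.231
grip_force: 33.4
```

Request:
servo_tool:
  commands:
    - [[0,0,-0.3,0,0,0,0],[1,0,-0.3,0,0,0,0],[1,0,-0.3,0,0,0,0],[1,0,-0.3,0,0,0,0],[1,0,-0.3,0,0,0,0]]

```text
time: 6.4
position: [0.5378, 0.0999, 0.1118]
tool_rot: [-0.012, 1.0, 0.0, -0.0]
contact_force: [-0.5, 0.9, 0.1]
opening: 0.894
grip_force: 0.0
```

Request:
servo_tool:
  commands:
    - [[1,0,0,4.5,0,0,0],[1,0,0,9,0,0,0],[1,0,4,12,0,0,0],[1,0,8,14,0,0,0],[1,0,8,14,0,0,0]]

```text
time: 6.9
position: [0.5394, 0.1835, 0.2563]
tool_rot: [-0.014, 1.0, 0.001, 0.004]
contact_force: [1.0, 0.7, 0.4]
opening: 0.999
grip_force: 0.0
```

```bash
python3 - <<'E'
from h import *
im,c=grab("wrist","w2.png"); s=r.sense(); print(s["position"],s["tool_rot"])
for a,ce,rc,l in blobs(red(im),50): print("red",a,ce,rc,onz(c,[ce],.0895).round(4),onz(c,cv2.boxPoints(rc),.0895).round(4).tolist())
for a,ce,rc,l in blobs(yel(im),50): print("yel",a,ce,onz(c,[ce],.115).round(4))
for a,ce,rc,l in blobs(blue(im),200): print("blue",a,ce.round(),onz(c,[ce],.03).round(4))
im,c=grab("top")
for a,ce,rc,l in blobs(yel(im),8): print("T yel",a,ce,onz(c,[ce],.125).round(4))
for a,ce,rc,l in blobs(red(im),20): print("T red",a,ce,onz(c,[ce],.0895).round(4))
E
```

```text
[0.53849918 0.18165433 0.25386898] [-1.38985610e-02  9.99901825e-01  1.75265374e-04  1.77176767e-03]
red 1010 [300.84257426 272.4980198 ] ((300.6410827636719, 272.4709777832031), (43.8670654296875, 24.80002784729004), 14.931416511535645) [[0.6307 0.2274 0.0895]] [[0.6381, 0.2043, 0.0895], [0.6127, 0.2091, 0.0895], [0.6234, 0.2498, 0.0895], [0.6493, 0.2459, 0.0895]]
yel 1035 [155.44541063 178.63768116] [[0.5361 0.1018 0.115 ]]
blue 4095 [285.  45.] [[0.4228 0.2063 0.03  ]]
blue 4288 [445.  44.] [[0.4173 0.3593 0.03  ]]
blue 4213 [162.  59.] [[0.4387 0.0884 0.03  ]]
T yel 42 [212.16666667 187.47619048] [[0.538  0.0973 0.125 ]]
```

View pics/w2.png

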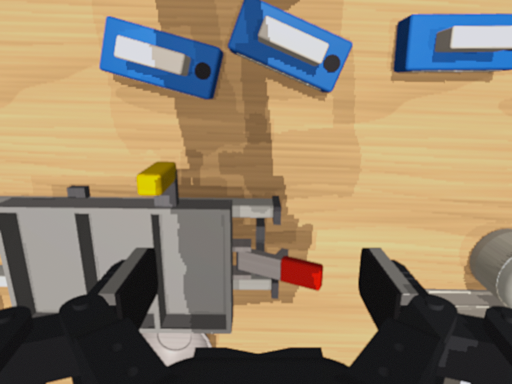

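The wrist view shows the trolley at its stop, the red pedal at (301,272) still up, and the three cassettes at (162,59), (285,45) and (455,44).

Request:
servo_tool:
  commands:
    - [[0,4.5,2.5,0,0,0,0],[0,9.5,5.6,0,0,0,0],[0,9.5,5.6,-4,0,0,0],[0,9.5,5.6,-8,0,0,0],[0,9.5,5.6,-12,0,0,0]]

```text
time: 7.5
position: [0.6325, 0.2344, 0.1286]
tool_rot: [-0.012, 1.0, -0.0, -0.001]
contact_force: [-0.6, 0.3, -0.2]
opening: 0.142
grip_force: 0.0
```

Request:
servo_tool:
  commands:
    - [[0,0,0,-1,0,0,0],[0,0,0,-2,0,0,0],[0,0,0,-3,0,0,0],[0,0,0,-4,0,0,0],[0,0,0,-5,0,0,0]]

```text
time: 8.0
position: [0.6355, 0.2365, 0.0851]
tool_rot: [-0.012, 1.0, 0.001, 0.003]
contact_force: [-0.5, 2.9, 4.4]
opening: 0.0
grip_force: 2.3
```

Request:
servo_tool:
  commands:
    - [[0,0,0,-0.5,0,0,0],[0,0,0,-1,0,0,0],[0,0,0,-1.4,0,0,0],[0,0,0,-1.4,0,0,0]]

```text
time: 8.4
position: [0.6337, 0.2356, 0.0683]
tool_rot: [-0.012, 1.0, 0.0, 0.001]
contact_force: [2.7, 1.3, 3.1]
opening: 0.002
grip_force: 2.0
```

Request:
servo_tool:
  commands:
    - [[0,0,0,-0.3,0,0,0],[0,0,0,-0.6,0,0,0],[0,0,0,-0.6,0,0,0]]

```text
time: 8.7
position: [0.633, 0.2354, 0.0617]
tool_rot: [-0.012, 1.0, -0.0, -0.0]
contact_force: [3.1, 0.5, 4.2]
opening: -0.0
grip_force: 1.8
```

Request:
servo_tool:
  commands:
    - [[0,0,0,-0.2,0,0,0],[0,0,0,-0.4,0,0,0],[0,0,0,-0.4,0,0,0]]

```text
time: 9.0
position: [0.6331, 0.2352, 0.0585]
tool_rot: [-0.012, 1.0, -0.0, -0.0]
contact_force: [1.0, -1.2, 7.6]
opening: -0.001
grip_force: 3.7
```

Request:
servo_tool:
  commands:
    - [[0,0,0,-0.2,0,0,0],[0,0,0,-0.4,0,0,0],[0,0,0,-0.4,0,0,0]]

```text
time: 9.3
position: [0.6334, 0.2358, 0.0579]
tool_rot: [-0.012, 1.0, -0.0, -0.0]
contact_force: [-8.4, -2.3, 25.5]
opening: -0.002
grip_force: 11.7
```

Request:
servo_tool:
  commands:
    - [[0,0,0,-0.2,0,0,0],[0,0,0,-0.2,0,0,0]]

```text
time: 9.5
position: [0.6336, 0.2362, 0.0576]
tool_rot: [-0.012, 1.0, -0.0, -0.001]
contact_force: [-13.0, -2.5, 32.7]
opening: 0.0
grip_force: 15.8
```

Request:
servo_tool:
  commands:
    - [[0,0,0,4.5,0,0,0],[0.6,0,0,9,0,0,0],[1,0,0,13,0,0,0],[1,-4,0,16,0,0,0],[1,-8,0,19,0,0,0]]

```text
time: 10.0
position: [0.5508, 0.2351, 0.2412]
tool_rot: [-0.012, 1.0, -0.0, -0.002]
contact_force: [0.3, 0.4, 0.7]
opening: 0.676
grip_force: 0.0
```

Request:
servo_tool:
  commands:
    - [[1,-4,0,2,0,0,0],[1,-8,0,4,0,0,0],[1,-10,0,5,0,0,0],[1,-10,0,5,0,0,0]]

```text
time: 10.4
position: [0.4506, 0.2359, 0.2921]
tool_rot: [-0.013, 1.0, -0.0, -0.001]
contact_force: [0.5, 0.0, 1.1]
opening: 1.002
grip_force: 0.0
```

```bash
cat >> h.py <<'E'
def ribs(im,c,show=True):
    """cassettes: rib top found as light pixels inside the filled blue outline"""
    H,S,V=hsvm(im); b=blue(im); out=[]
    for a,ce,rc,l in blobs(cv2.morphologyEx(b.astype(np.uint8),cv2.MORPH_CLOSE,np.ones((5,5))),1500):
        hull=cv2.convexHull(np.argwhere(l)[:,::-1].astype(np.int32)); f=np.zeros(b.shape,np.uint8); cv2.fillConvexPoly(f,hull,1)
        w=(f>0)&(S<90)&(V>90)
        w2=blobs(cv2.morphologyEx(w.astype(np.uint8),cv2.MORPH_OPEN,np.ones((3,3))),100)
        if not w2: continue
        t=max(w2,key=lambda k:k[0]); v=V[t[3]]; thr=cv2.threshold(v.astype(np.uint8).reshape(-1,1),0,255,cv2.THRESH_OTSU)[0]
        t2=max(blobs(t[3]&(V>thr),80),key=lambda k:k[0])
        for nm,q,z in (("all",t,.065),("light",t2,.065),("blue",(0,0,cv2.minAreaRect(hull)),.02)):
            bx=onz(c,cv2.boxPoints(q[2]),z); e=[bx[1]-bx[0],bx[2]-bx[1]]; e.sort(key=lambda k:-np.hypot(*k[:2]))
            print(nm,onz(c,[q[2][0]],z)[0].round(4),"size",[round(np.hypot(*k[:2]),4) for k in e],"yaw",round(np.arctan2(e[0][1],e[0][0])%np.pi,3))
E
python3 - <<'E'
from h import *
im,c=grab("wrist","w3.png"); s=r.sense(); print(s["position"],s["tool_rot"]); ribs(im,c)
E
```

```text
[0.45159943 0.23569094 0.2911871 ] [-1.25280228e-02  9.99921099e-01 -2.51050846e-04 -8.83706805e-04]
all [0.4363 0.0899 0.065 ] size [np.float64(0.0653), np.float64(0.024)] yaw 1.331
light [0.4384 0.0864 0.065 ] size [np.float64(0.0601), np.float64(0.0183)] yaw 1.334
blue [0.4278 0.1472 0.02  ] size [np.float64(0.2379), np.float64(0.0895)] yaw 1.641
all [0.4146 0.3722 0.065 ] size [np.float64(0.0673), np.float64(0.0205)] yaw 1.599
light [0.4145 0.3758 0.065 ] size [np.float64(0.0582), np.float64(0.0185)] yaw 1.599
blue [0.4152 0.3785 0.02  ] size [np.float64(0.1176), np.float64(0.051)] yaw 1.617
```

View pics/w3.png

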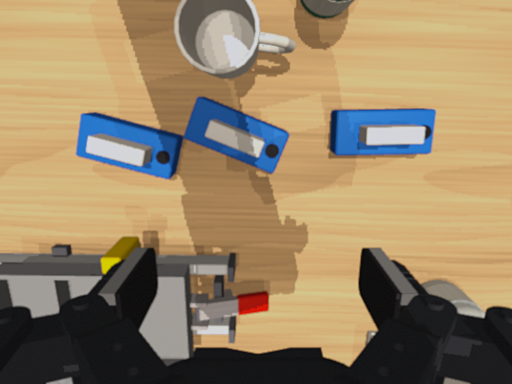

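The view shows three cassettes (rib tops near (117,150), (235,139), (395,135)), the pedal pressed at (240,302), the mug at (215,35) close to the middle cassette.

```bash
sed -i 's/for a,ce,rc,l in blobs(cv2.morphologyEx(b.astype(np.uint8),cv2.MORPH_CLOSE,np.ones((5,5))),1500)/for a,ce,rc,l in blobs(cv2.morphologyEx(b.astype(np.uint8),cv2.MORPH_OPEN,np.ones((5,5))),1200)/; s/("all",t,.065),//; s/,("blue",(0,0,cv2.minAreaRect(hull)),.02)//' h.py
python3 - <<'E'
from h import *
im=cv2.imread("pics/w3.png"); c=cam("wrist"); ribs(im,c)
# tray check from w2
w2=cv2.imread("pics/w2.png"); i=vision.camera_info("wrist")
T=np.eye(4);T[:3,:3]=Ro.from_quat([-1.38985610e-02,9.99901825e-01,1.75265374e-04,1.77176767e-03]).as_matrix();T[:3,3]=[.53849918,.18165433,.25386898]
M=np.linalg.inv(T@np.array(i["tool_from_camera"])); i["R"]=M[:3,:3];i["t"]=M[:3,3]
g=cv2.cvtColor(w2,cv2.COLOR_BGR2LAB)[:,:,2].astype(float)
print("outer edge px/world")
for v in (280,295,310):
    u=225+np.argmax(np.diff(cv2.GaussianBlur(g,(3,3),0)[v,225:245])); print(u,v,onz(i,[(u,v)],.087).round(4))
for u in (30,60,110,135): 
    v=190+np.argmin(np.diff(cv2.GaussianBlur(g,(3,3),0)[190:215,u])); print(u,v,onz(i,[(u,v)],.087).round(4))
ux=np.array([1,.018,0]);uy=np.array([-.018,1,0]);t=np.array([.6384,.0498,.087])
for y in (-.0375,-.034,.0335,.037,.1045): 
    print(y,proj(i,[t+ux*x+uy*y for x in(-.062,.0)]).round(1).tolist())
cv2.imwrite("pics/c2.png",cv2.resize(w2[185:345,0:260],None,fx=3,fy=3,interpolation=cv2.INTER_CUBIC))
E
```

```text
Traceback (most recent call last):
  File "h.py", line 46, in ribs
    for nm,q,z in (("light",t2,.065)):
        ^^^^^^
ValueError: too many values to unpack (expected 3)
```

```bash
sed -i 's/(("light",t2,.065))/(("light",t2,.065),)/' h.py
python3 - <<'E'
from h import *
im=cv2.imread("pics/w3.png"); c=cam("wrist"); ribs(im,c)
w2=cv2.imread("pics/w2.png"); i=vision.camera_info("wrist")
T=np.eye(4);T[:3,:3]=Ro.from_quat([-1.38985610e-02,9.99901825e-01,1.75265374e-04,1.77176767e-03]).as_matrix();T[:3,3]=[.53849918,.18165433,.25386898]
M=np.linalg.inv(T@np.array(i["tool_from_camera"])); i["R"]=M[:3,:3];i["t"]=M[:3,3]
ux=np.array([1,.018,0]);uy=np.array([-.018,1,0]);t=np.array([.6384,.0498,.087])
for y in (-.034,.034,.1045):
    p=proj(i,[t+ux*x+uy*y for x in(-.062,.062)]); cv2.line(w2,*[tuple(int(k) for k in q.round()) for q in p],(0,255,0),1)
cv2.imwrite("pics/c2.png",cv2.resize(w2[185:345,0:260],None,fx=3,fy=3,interpolation=cv2.INTER_CUBIC))
E
```

```text
light [0.4196 0.2002 0.065 ] size [np.float64(0.0354), np.float64(0.0159)] yaw 1.217
light [0.4154 0.3752 0.065 ] size [np.float64(0.0581), np.float64(0.0184)] yaw 1.599
light [0.4391 0.0864 0.065 ] size [np.float64(0.06), np.float64(0.0182)] yaw 1.334
```

View pics/c2.png

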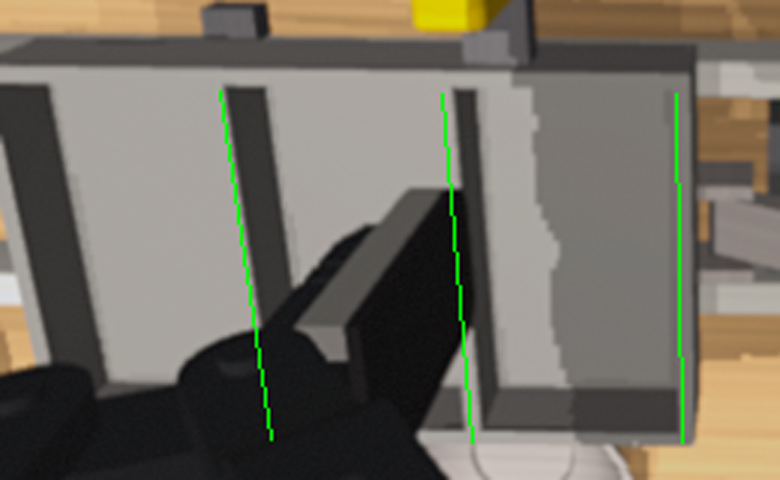

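Request:
servo_tool:
  commands:
    - [[0.6,-0.8,3,0,0,0,-0.149],[0.6,-1.6,6,0,0,0,-0.298],[0.6,-2.4,9,0,0,0,-0.447],[0.6,-3.2,12,0,0,0,-0.596],[0.6,-3.6,14,0,0,0,-0.745]]

```text
time: 10.95
position: [0.4164, 0.3769, 0.2893]
tool_rot: [0.355, 0.935, -0.002, -0.002]
contact_force: [0.3, -0.2, 0.2]
opening: 0.603
grip_force: 0.0
```

Request:
servo_tool:
  commands:
    - [[0.6,0,0,-2,0,0,-0.149],[0.6,0,0,-4,0,0,-0.298],[0.6,0,0,-6,0,0,-0.447],[0.6,0,0,-8,0,0,-0.596],[0.6,0,0,-10,0,0,-0.745]]

```text
time: 11.45
position: [0.4167, 0.375, 0.1886]
tool_rot: [0.672, 0.741, -0.002, -0.001]
contact_force: [-0.2, 0.6, -0.3]
opening: 0.599
grip_force: 0.0
```

Request:
servo_tool:
  commands:
    - [[0.6,0,0,0,0,0,-0.078],[0.6,0,0,0,0,0,-0.078],[0.6,0,0,0,0,0,-0.078]]

```text
time: 11.75
position: [0.4171, 0.3754, 0.1907]
tool_rot: [0.697, 0.717, -0.001, -0.0]
contact_force: [-0.6, -0.4, 0.4]
opening: 0.604
grip_force: 0.0
```

```bash
python3 - <<'E'
from h import *
im,c=grab("wrist","w4.png"); s=r.sense(); print(s["position"],s["tool_rot"],s["q"][5]); ribs(im,c)
E
```

```text
[0.41726498 0.37555414 0.1913757 ] [ 6.97128248e-01  7.16946212e-01 -5.62573664e-04 -1.38117642e-04] 0.5028881913043133
light [0.414 0.385 0.065] size [np.float64(0.0425), np.float64(0.0162)] yaw 1.606
light [0.4294 0.2385 0.065 ] size [np.float64(0.0198), np.float64(0.0086)] yaw 0.299
```

Request:
servo_tool:
  commands:
    - [[0.6,-0.2,0,-4.5,0,0,0],[0.6,-0.2,0,-9,0,0,0],[0.6,-0.2,0,-12,0,0,0],[0.6,-0.2,0,-13.4,0,0,0],[0.6,-0.2,0,-13.4,0,0,0]]

```text
time: 12.3
position: [0.4141, 0.3751, 0.0563]
tool_rot: [0.697, 0.717, -0.002, -0.0]
contact_force: [-0.0, -0.5, 0.3]
opening: 0.6
grip_force: 0.0
```

Request:
servo_tool:
  commands:
    - [[0,0,0,0,0,0,0],[0,0,0,0,0,0,0],[0,0,0,0,0,0,0],[0,0,0,0,0,0,0]]
  newtons: 50

```text
time: 12.7
position: [0.4163, 0.3766, 0.0602]
tool_rot: [0.697, 0.717, 0.002, 0.0]
contact_force: [-0.1, -0.7, 6.2]
opening: 0.2
grip_force: 52.1
```

Request:
servo_tool:
  commands:
    - [[0,0,0,3,0,0,0],[0,0,0,7,0,0,0],[0,0,0,11,0,0,-0.12],[0,1,-2,15,0,0,-0.26],[0,2,-4,16,0,0,-0.4]]

```text
time: 13.2
position: [0.4371, 0.3366, 0.2238]
tool_rot: [0.827, 0.562, 0.005, 0.001]
contact_force: [0.7, -0.0, -2.2]
opening: 0.198
grip_force: 51.0
```

Request:
servo_tool:
  commands:
    - [[0,2.5,-2.7,0,0,0,-0.147],[0,5,-5.4,0,0,0,-0.294],[0,7.5,-8.1,0,0,0,-0.441],[0,10,-10.8,0,0,0,-0.588],[0,12.5,-13.5,0,0,0,-0.735]]

```text
time: 13.7
position: [0.5604, 0.1994, 0.2178]
tool_rot: [0.974, 0.226, -0.0, -0.0]
contact_force: [0.2, 0.6, -3.0]
opening: 0.198
grip_force: 51.0
```

Request:
servo_tool:
  commands:
    - [[0,2.5,-2.7,0,0,0,-0.147],[0,5,-5.4,0,0,0,-0.294],[0,7.5,-8.1,0,0,0,-0.441],[0,7.5,-8.1,0,0,0,-0.441],[0,7.5,-8.1,0,0,0,-0.441]]

```text
time: 14.2
position: [0.6348, 0.1191, 0.2174]
tool_rot: [1.0, 0.011, -0.001, -0.0]
contact_force: [0.0, 0.7, -2.6]
opening: 0.2
grip_force: 50.9
```

```bash
python3 - <<'E'
from h import *
im,c=grab("wrist","w5.png"); s=r.sense(); print(s["position"],s["tool_rot"],s["q"]); ribs(im,c)
im,c=grab("scene","s5.png")
E
```

```text
[0.6342963  0.11989858 0.21742359] [ 9.99935890e-01  1.12995006e-02 -7.11842852e-04 -1.74568155e-04] [1.13649554e-02 2.64400482e-01 1.59583135e+00 3.64231577e-04
 1.28278451e+00 1.55945809e+00]
light [0.5953 0.1184 0.065 ] size [np.float64(0.0383), np.float64(0.0352)] yaw 1.592
```

View pics/w5.png

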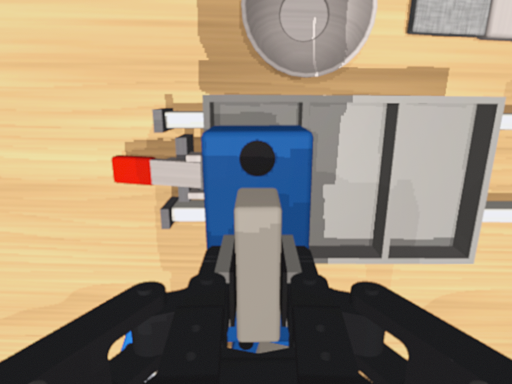

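The view shows the cassette held straight (centre (258,190)) beside lane2 with the two other lanes free at (345,180) and (430,180).

Request:
servo_tool:
  commands:
    - [[0,0.3,0.1,-4,0,0,-0.005],[0,0.3,0.1,-7,0,0,-0.005],[0,0.3,0.1,-8.5,0,0,-0.005],[0,0.3,0.1,-9.3,0,0,-0.005],[0,0.3,0.1,-9.3,0,0,-0.005]]

```text
time: 14.8
position: [0.6375, 0.1212, 0.1246]
tool_rot: [1.0, 0.009, -0.001, -0.0]
contact_force: [0.1, 0.3, -2.2]
opening: 0.197
grip_force: 50.8
```

Request:
servo_tool:
  commands:
    - [[0,0,0,-0.1,0,0,0],[0,0,0,-0.2,0,0,0],[0,0,0,-0.2,0,0,0]]

```text
time: 15.1
position: [0.6387, 0.1207, 0.1243]
tool_rot: [1.0, 0.008, 0.001, -0.0]
contact_force: [-0.0, 0.3, -2.4]
opening: 0.198
grip_force: 50.8
```

Request:
servo_tool:
  commands:
    - [[0,0,0,-0.1,0,0,0],[0,0,0,-0.2,0,0,0],[0,0,0,-0.3,0,0,0],[0,0,0,-0.3,0,0,0]]

```text
time: 15.5
position: [0.6385, 0.1208, 0.1222]
tool_rot: [1.0, 0.009, 0.0, 0.0]
contact_force: [-5.5, -0.4, 7.9]
opening: 0.2
grip_force: 52.2
```

Request:
servo_tool:
  commands:
    - [[0.6,0,0,0,0,0,0],[0.6,0,0,0,0,0,0],[0.6,0,0,0,0,0,0],[0.6,0,0,4,0,0,0],[0.6,0,0,9,0,0,0]]

```text
time: 16.0
position: [0.636, 0.1206, 0.2074]
tool_rot: [1.0, 0.008, -0.004, 0.0]
contact_force: [0.6, 0.0, 0.3]
opening: 0.599
grip_force: 0.0
```

```bash
python3 - <<'E'
from h import *
s=r.sense(); print(s["position"],s["tool_rot"],s["q"])
im,c=grab("top","t6.png"); b=blue(im)
for a,ce,rc,l in blobs(b,50): print(a,rc,onz(c,[rc[0]],.025).round(4))
cv2.imwrite("pics/t6c.png",cv2.resize(im[110:260,100:300],None,fx=4,fy=4,interpolation=cv2.INTER_CUBIC))
E
```

```text
[0.63597378 0.12056493 0.20743144] [ 9.99958888e-01  8.31642467e-03 -3.61376721e-03  7.14035455e-07] [1.24988413e-02 2.81061654e-01 1.59464085e+00 3.01239964e-05
 1.27311764e+00 1.56665308e+00]
281 ((97.90000915527344, 157.70001220703125), (18.335756301879883, 18.335756301879883), 26.56505012512207) [[0.6662 0.5134 0.025 ]]
173 ((220.77548217773438, 218.86415100097656), (26.046112060546875, 12.961627006530762), 10.619654655456543) [[0.4374 0.0801 0.025 ]]
```

View pics/t6c.png

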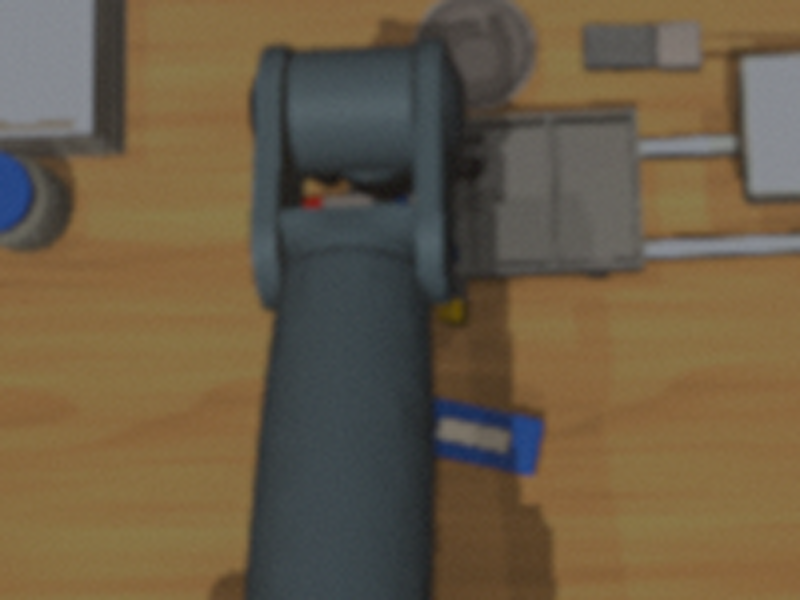

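The crop shows cassette A's visible part at (485,440) in its old place, the cassette in lane2 hidden by the arm, and lanes 0 and 1 empty.

Request:
servo_tool:
  commands:
    - [[0.6,-2,-1,2,0,0,0.147],[0.6,-5,-2.5,4,0,0,0.294],[0.6,-8,-4,4,0,0,0.441],[0.6,-11,-6,4,0,0,0.588],[0.6,-14,-8,4,0,0,0.735]]

```text
time: 16.55
position: [0.4969, 0.0402, 0.2501]
tool_rot: [0.929, 0.37, 0.0, 0.0]
contact_force: [0.6, 0.5, 0.8]
opening: 0.595
grip_force: 0.0
```

Request:
servo_tool:
  commands:
    - [[0.6,-3,-2,0,0,0,0.147],[0.6,-6,-4,0,0,0,0.294],[0.6,-8,-6,0,0,0,0.441],[0.6,-8,-6,0,0,0,0.582],[0.6,-8,-6,0,0,0,0.582]]

```text
time: 17.05
position: [0.4178, -0.0198, 0.2502]
tool_rot: [0.786, 0.618, 0.0, 0.001]
contact_force: [1.0, 0.4, -0.3]
opening: 0.597
grip_force: 0.0
```

```bash
python3 - <<'E'
from h import *
im,c=grab("wrist","w7.png"); s=r.sense(); print(s["position"],s["tool_rot"],s["q"][5]); ribs(im,c)
E
```

```text
[ 0.41806675 -0.01951662  0.25018471] [7.86806747e-01 6.17199263e-01 2.96833817e-04 3.53175291e-04] -0.078690055869901
light [0.439  0.0887 0.065 ] size [np.float64(0.0557), np.float64(0.0181)] yaw 1.336
```

View pics/w7.png

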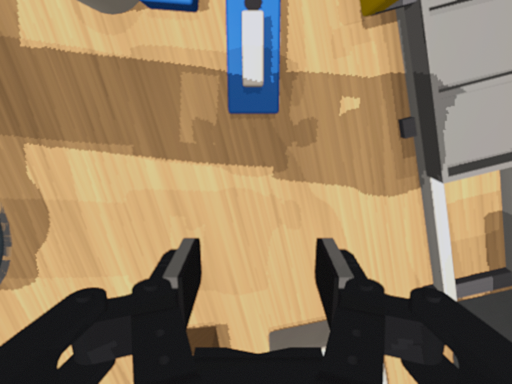

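The view shows cassette A's rib at (252,48), unmoved, with clear space around it.

Request:
servo_tool:
  commands:
    - [[0.6,1,4,-2,0,0,0],[0.6,2,8,-5,0,0,0],[0.6,2.1,10.6,-8,0,0,0.004],[0.6,2.1,10.6,-12,0,0,0.004],[0.6,2.1,10.6,-15,0,0,0.004]]

```text
time: 17.6
position: [0.4383, 0.0882, 0.0978]
tool_rot: [0.784, 0.62, -0.001, -0.001]
contact_force: [0.2, -1.6, -0.6]
opening: 0.6
grip_force: 0.0
```

Request:
servo_tool:
  commands:
    - [[0.6,0,0,-3,0,0,0],[0.6,0,0,-4.3,0,0,0],[0.6,0,0,-4.3,0,0,0]]

```text
time: 17.9
position: [0.4373, 0.0873, 0.0547]
tool_rot: [0.785, 0.62, -0.002, -0.002]
contact_force: [-0.1, -0.2, -0.3]
opening: 0.601
grip_force: 0.0
```

Request:
servo_tool:
  commands:
    - [[0,0,0,0,0,0,0],[0,0,0,0,0,0,0],[0,0,0,0,0,0,0],[0,0,0,0,0,0,0]]

```text
time: 18.3
position: [0.44, 0.0868, 0.0582]
tool_rot: [0.785, 0.62, 0.001, 0.001]
contact_force: [0.3, 1.0, 4.0]
opening: 0.201
grip_force: 52.4
```

Request:
servo_tool:
  commands:
    - [[0,0,0,3,0,0,0],[0,0,0,7,0,0,0],[0,0,0,11,0,0,-0.12],[0,0,0,15,0,0,-0.26],[0,0,0,16,0,0,-0.4]]

```text
time: 18.8
position: [0.4413, 0.0866, 0.2223]
tool_rot: [0.893, 0.449, 0.004, 0.002]
contact_force: [0.4, 1.1, -1.2]
opening: 0.198
grip_force: 51.7
```

Request:
servo_tool:
  commands:
    - [[0,3,-1.6,0,0,0,-0.14],[0,6,-3.2,0,0,0,-0.28],[0,9,-4.8,0,0,0,-0.42],[0,12,-6.4,0,0,0,-0.56],[0,15,-8,0,0,0,-0.7]]

```text
time: 19.3
position: [0.5898, 0.0059, 0.2167]
tool_rot: [0.993, 0.116, -0.0, -0.0]
contact_force: [0.0, 0.8, -2.2]
opening: 0.199
grip_force: 51.6
```

Request:
servo_tool:
  commands:
    - [[0,3,-1.6,0,0,0,-0.14],[0,4.8,-2.8,0,0,0,-0.214],[0,4.8,-2.8,0,0,0,-0.214],[0,4.8,-2.8,0,0,0,-0.214]]

```text
time: 19.7
position: [0.6365, -0.0213, 0.2164]
tool_rot: [1.0, 0.012, -0.001, -0.0]
contact_force: [-0.9, 0.2, -1.9]
opening: 0.195
grip_force: 51.6
```

Request:
servo_tool:
  commands:
    - [[0,0,0,-2,0,0,0],[0,0,0,-2,0,0,0]]

```text
time: 19.9
position: [0.6344, -0.0202, 0.1941]
tool_rot: [1.0, 0.012, -0.003, -0.001]
contact_force: [-1.0, 1.1, -2.7]
opening: 0.201
grip_force: 51.5
```

Request:
servo_tool:
  commands:
    - [[0,0.3,0,-3,0,0,-0.006],[0,0.3,0,-5,0,0,-0.006],[0,0.3,0,-6.5,0,0,-0.006],[0,0.3,0,-6.9,0,0,-0.006],[0,0.3,0,-6.9,0,0,-0.006]]

```text
time: 20.4
position: [0.6397, -0.0211, 0.128]
tool_rot: [1.0, 0.009, -0.0, -0.0]
contact_force: [0.0, -0.4, -2.1]
opening: 0.2
grip_force: 51.6
```

Request:
servo_tool:
  commands:
    - [[0,0,0,-0.1,0,0,0],[0,0,0,-0.2,0,0,0],[0,0,0,-0.3,0,0,0],[0,0,0,-0.3,0,0,0]]

```text
time: 20.8
position: [0.6401, -0.0214, 0.1253]
tool_rot: [1.0, 0.009, 0.0, 0.0]
contact_force: [0.5, -0.6, -1.5]
opening: 0.198
grip_force: 51.6
```

Request:
servo_tool:
  commands:
    - [[0,0,0,-0.1,0,0,0],[0,0,0,-0.2,0,0,0],[0,0,0,-0.3,0,0,0],[0,0,0,-0.4,0,0,0],[0,0,0,-0.4,0,0,0]]

```text
time: 21.3
position: [0.6398, -0.0213, 0.1207]
tool_rot: [1.0, 0.009, -0.0, -0.0]
contact_force: [0.7, 0.1, -1.5]
opening: 0.203
grip_force: 51.6
```

Request:
servo_tool:
  commands:
    - [[0,0,0,-0.1,0,0,0],[0,0,0,-0.1,0,0,0]]

```text
time: 21.5
position: [0.6401, -0.0213, 0.1203]
tool_rot: [1.0, 0.009, 0.0, 0.0]
contact_force: [-0.4, -0.0, -0.5]
opening: 0.203
grip_force: 51.7
```

Request:
servo_tool:
  commands:
    - [[0.6,0,0,0,0,0,0],[0.6,0,0,0,0,0,0],[0.6,0,0,4,0,0,0],[0.6,0,0,8.5,0,0,0],[0.6,-2,1,12.5,0,0,0.1]]

```text
time: 22.0
position: [0.6212, -0.0123, 0.2474]
tool_rot: [0.998, 0.06, 0.001, 0.0]
contact_force: [-0.1, 0.6, 1.1]
opening: 0.6
grip_force: 0.0
```

Request:
servo_tool:
  commands:
    - [[0.6,-3,1.5,0,0,0,0.14],[0.6,-6,3,0,0,0,0.28],[0.6,-9,4.5,0,0,0,0.42],[0.6,-12,6,0,0,0,0.56],[0.6,-15,7.5,0,0,0,0.7]]

```text
time: 22.5
position: [0.4689, 0.0642, 0.2452]
tool_rot: [0.916, 0.4, 0.0, 0.0]
contact_force: [0.5, 1.2, 0.1]
opening: 0.603
grip_force: 0.0
```

Request:
servo_tool:
  commands:
    - [[0.6,-3,1.5,0,0,0,0.14],[0.6,-6,3,0,0,0,0.28],[0.6,-7.5,4,0,0,0,0.4],[0.6,-7.5,4,0,0,0,0.4]]

```text
time: 22.9
position: [0.3938, 0.1046, 0.2452]
tool_rot: [0.82, 0.573, 0.001, 0.0]
contact_force: [0.0, -0.2, 0.9]
opening: 0.6
grip_force: 0.0
```

```bash
python3 - <<'E'
from h import *
im,c=grab("wrist","w8.png"); s=r.sense(); print(s["position"],s["tool_rot"],s["q"][5]); ribs(im,c)
for a,ce,rc,l in blobs(blue(im),300):print(a,ce,rc,onz(c,[rc[0]],.03),onz(c,cv2.boxPoints(rc),.035).round(3).tolist())
E
```

```text
[0.39487301 0.10397362 0.24542382] [8.20505451e-01 5.71637951e-01 7.04183318e-04 6.00756722e-04] 0.33199811396459733
light [0.3887 0.2001 0.065 ] size [np.float64(0.0601), np.float64(0.0175)] yaw 1.254
4121 [219.82407183  75.97257947] ((217.18673706054688, 74.21538543701172), (121.61754608154297, 53.878562927246094), 87.73204803466797) [[0.38845265 0.20168157 0.03      ]] [[0.383, 0.257, 0.035], [0.429, 0.242, 0.035], [0.395, 0.14, 0.035], [0.345, 0.156, 0.035]]
3067 [489.3436583   75.25953701] ((486.0, 73.5), (77.0, 50.0), 90.0) [[0.62835824 0.11543823 0.03      ]] [[0.609, 0.157, 0.035], [0.653, 0.142, 0.035], [0.642, 0.073, 0.035], [0.596, 0.089, 0.035]]
774 [504.23514212 228.87726098] ((502.0, 232.0), (58.0, 18.0), 90.0) [[ 0.61697132 -0.05263751  0.03      ]] [[0.61, -0.013, 0.035], [0.628, -0.02, 0.035], [0.618, -0.087, 0.035], [0.599, -0.08, 0.035]]
```

View pics/w8.png

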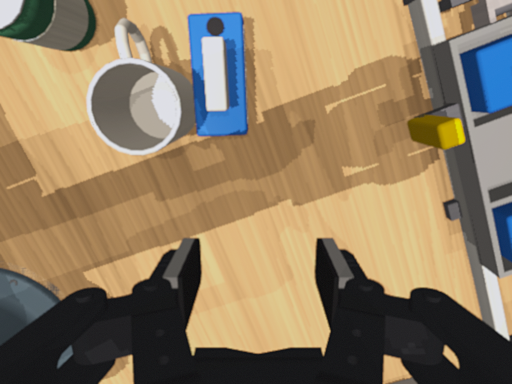

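B has been knocked: its rib is now at (214,72), close beside the mug at (140,106); the two placed cassettes are in their lanes at the right.

```bash
python3 - <<'E'
from h import *
im=cv2.imread("pics/w8.png"); c=cam("wrist"); H,S,V=hsvm(im)
# mug rim: bright low-saturation pixels; fit circle on rim outer right edge
w=((S<60)&(V>90)).astype(np.uint8); w[:, :80]=0; w[:, 196:]=0; w[:55]=0; w[160:]=0
b=max(blobs(cv2.morphologyEx(w,cv2.MORPH_CLOSE,np.ones((7,7))),300),key=lambda k:k[0])
cn=cv2.findContours(b[3].astype(np.uint8),cv2.RETR_EXTERNAL,cv2.CHAIN_APPROX_NONE)[0][0].reshape(-1,2)
P=onz(c,cn,.09)[:,:2]; P=P[cn[:,1]>62]
hull=cv2.convexHull(P.astype(np.float32)).reshape(-1,2)
A=np.c_[2*hull,np.ones(len(hull))]; x=np.linalg.lstsq(A,(hull**2).sum(1),rcond=None)[0]; rad=np.sqrt(x[2]+x[0]**2+x[1]**2)
print("mug",x[:2],rad)
ctr=np.array([.3887,.2001]); n=np.array([-np.sin(1.254),np.cos(1.254)]); u=np.array([np.cos(1.254),np.sin(1.254)])
d=x[:2]-ctr; print("mug offset along own x,y",d@u,d@n,"gap from axis",abs(d@n)-.038)
E
```

```text
mug [0.32905685 0.19553604] 0.041428184003347086
mug offset along own x,y -0.022917119486059706 0.055253423973147885 gap from axis 0.017253423973147886
```

Request:
servo_tool:
  commands:
    - [[1,0,2,0,0,0,0.147],[1,0,4,0,0,0,0.294],[1,-0.3,6,0,0,0,0.441],[1,-0.6,8,0,0,0,0.588],[1,-0.6,9.6,0,0,0,0.735]]

```text
time: 23.45
position: [0.3899, 0.2003, 0.2452]
tool_rot: [0.559, 0.829, 0.0, 0.0]
contact_force: [1.0, -0.4, -0.2]
opening: 0.999
grip_force: 0.0
```

Request:
servo_tool:
  commands:
    - [[1,0,0,0,0,0,0.147],[1,0,0,0,0,0,0.294],[1,0,0,0,0,0,0.441],[1,0,0,0,0,0,0.588],[1,0,0,0,0,0,0.735]]

```text
time: 23.95
position: [0.3902, 0.1993, 0.2452]
tool_rot: [0.224, 0.975, -0.0, 0.0]
contact_force: [-0.1, -0.1, -0.1]
opening: 1.001
grip_force: 0.0
```

Request:
servo_tool:
  commands:
    - [[1,0,0,-3,0,0,0.137],[1,0,0,-6,0,0,0.137],[1,0,0,-6,0,0,0.137]]

```text
time: 24.25
position: [0.3873, 0.1987, 0.1812]
tool_rot: [0.159, 0.987, -0.002, -0.004]
contact_force: [-0.6, 0.3, 0.0]
opening: 0.997
grip_force: 0.0
```

```bash
python3 - <<'E'
from h import *
im,c=grab("wrist","w9.png"); s=r.sense(); print(s["position"],s["tool_rot"],s["q"][5]); ribs(im,c)
E
```

```text
[0.38863335 0.19906557 0.18357075] [ 1.58982502e-01  9.87279142e-01 -8.47294777e-04 -1.93418194e-03] -1.0387591255824757
light [0.3854 0.2007 0.065 ] size [np.float64(0.0594), np.float64(0.0177)] yaw 1.375
```

View pics/w9.png

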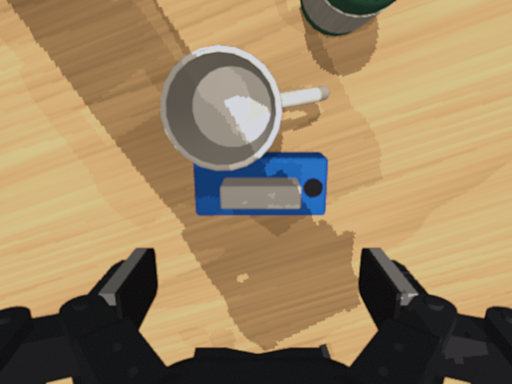

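The cassette lies at (262,184) parallel to the jaw line, next to the mug (222,107); the fingers at (130,290) and (385,290) straddle the rib lengthwise and stay clear of the mug.

Request:
servo_tool:
  commands:
    - [[1,0,0,-3,0,0,0],[1,0,0,-6,0,0,0],[1,0,0,-9,0,0,0],[1,0,0,-11,0,0,0],[1,0,0,-12.4,0,0,0]]

```text
time: 24.8
position: [0.3905, 0.1997, 0.0613]
tool_rot: [0.159, 0.987, 0.0, 0.001]
contact_force: [-0.3, 0.1, 0.6]
opening: 1.001
grip_force: 0.0
```

Request:
servo_tool:
  commands:
    - [[1,0,0,0,0,0,0],[0.5,0,0,0,0,0,0],[0.5,0,0,0,0,0,0],[0.5,0,0,0,0,0,0],[0.5,0,0,0,0,0,0]]

```text
time: 25.3
position: [0.391, 0.2001, 0.0631]
tool_rot: [0.158, 0.987, 0.001, 0.002]
contact_force: [0.3, 0.1, 6.2]
opening: 0.692
grip_force: 54.7
```

Request:
servo_tool:
  commands:
    - [[0.5,0,0,2,0,0,0],[0.5,0,0,5,0,0,0],[0.5,0,0,9,0,0,0],[0.5,0,0,13,0,0,0],[0.5,0.5,0,15.5,0,0,0]]

```text
time: 25.8
position: [0.3946, 0.2, 0.2196]
tool_rot: [0.158, 0.987, 0.001, 0.002]
contact_force: [-0.1, 0.5, -1.7]
opening: 0.687
grip_force: 55.4
```

Request:
servo_tool:
  commands:
    - [[0.5,2.8,-1.6,0,0,0,-0.14],[0.5,5.6,-3.2,0,0,0,-0.28],[0.5,8.4,-4.8,0,0,0,-0.42],[0.5,11.2,-6.4,0,0,0,-0.56],[0.5,14,-8,0,0,0,-0.7]]

```text
time: 26.3
position: [0.5348, 0.1189, 0.2162]
tool_rot: [0.489, 0.872, 0.0, 0.0]
contact_force: [0.9, 0.4, -1.0]
opening: 0.684
grip_force: 55.3
```

Request:
servo_tool:
  commands:
    - [[0.5,2.8,-1.6,0,0,0,-0.14],[0.5,5.6,-3.2,0,0,0,-0.28],[0.5,8.4,-4.8,0,0,0,-0.42],[0.5,10.2,-6.9,0,0,0,-0.533],[0.5,10.2,-6.9,0,0,0,-0.533]]

```text
time: 26.8
position: [0.6376, 0.0483, 0.2161]
tool_rot: [0.701, 0.713, 0.0, 0.001]
contact_force: [-0.2, -0.3, -1.5]
opening: 0.687
grip_force: 55.3
```

```bash
python3 - <<'E'
from h import *
im,c=grab("wrist","w10.png"); s=r.sense(); print(s["position"],s["tool_rot"],s["opening"],s["grip_force"])
E
```

```text
[0.63642089 0.04963908 0.21590202] [ 7.00090298e-01  7.14054292e-01 -6.95576393e-05 -1.96193094e-04] 0.6867085208725001 55.29138743877411
```

View pics/w10.png

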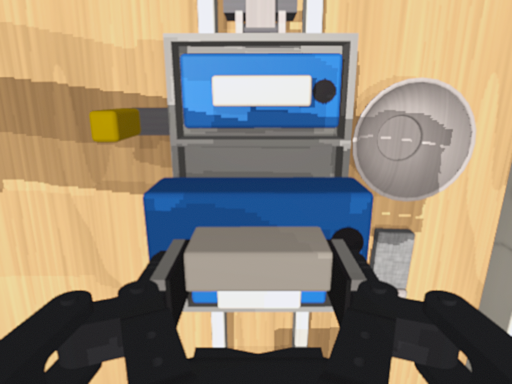

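Lane2's cassette sits flat at (262,90), lane0's is partly visible at (258,298); the held one is centred over the middle lane.

Request:
servo_tool:
  commands:
    - [[0.5,0.2,-0.1,-3,0,0,0],[0.5,0.2,-0.1,-6,0,0,0],[0.5,0.2,-0.1,-7.5,0,0,0],[0.5,0.2,-0.1,-8.5,0,0,0],[0.5,0.2,-0.1,-8.5,0,0,0]]

```text
time: 27.35
position: [0.637, 0.0502, 0.13]
tool_rot: [0.699, 0.715, -0.001, -0.001]
contact_force: [-0.6, 0.2, -0.9]
opening: 0.688
grip_force: 55.2
```

Request:
servo_tool:
  commands:
    - [[0.5,0,0,-0.2,0,0,0],[0.5,0,0,-0.4,0,0,0],[0.5,0,0,-0.6,0,0,0],[0.5,0,0,-0.6,0,0,0]]

```text
time: 27.75
position: [0.6381, 0.0497, 0.1253]
tool_rot: [0.7, 0.714, 0.0, 0.0]
contact_force: [0.0, 0.2, -2.6]
opening: 0.686
grip_force: 55.2
```

Request:
servo_tool:
  commands:
    - [[0.5,0,0,-0.1,0,0,0],[0.5,0,0,-0.2,0,0,0],[0.5,0,0,-0.2,0,0,0]]

```text
time: 28.05
position: [0.6385, 0.0498, 0.1251]
tool_rot: [0.7, 0.715, 0.0, 0.0]
contact_force: [-4.6, 0.3, 6.9]
opening: 0.688
grip_force: 56.4
```

Request:
servo_tool:
  commands:
    - [[1,0,0,0,0,0,0],[1,0,0,0,0,0,0],[1,0,0,0,0,0,0],[1,0,0,4,0,0,0],[1,0,0,8,0,0,0]]

```text
time: 28.55
position: [0.6369, 0.0497, 0.202]
tool_rot: [0.7, 0.714, -0.001, -0.002]
contact_force: [0.5, 0.6, 0.2]
opening: 1.001
grip_force: 0.0
```

Request:
servo_tool:
  commands:
    - [[1,0,-4,3,0,0,0],[1,0,-8,6,0,0,0],[1,0,-8,6,0,0,0],[1,0,-8,6,0,0,0]]

```text
time: 28.95
position: [0.6383, -0.0311, 0.2636]
tool_rot: [0.7, 0.714, 0.001, 0.001]
contact_force: [0.2, -0.6, -0.1]
opening: 1.002
grip_force: 0.0
```

```bash
python3 - <<'E'
from h import *
im,c=grab("wrist","w11.png"); s=r.sense(); print(s["position"],s["tool_rot"],s["q"][5])
for a,ce,rc,l in blobs(red(im),50): print("red",a,ce,rc,onz(c,[ce],.039).round(4),onz(c,cv2.boxPoints(rc),.039).round(4).tolist())
for a,ce,rc,l in blobs(blue(im),300): print("blue",onz(c,[rc[0]],.097).round(4),onz(c,cv2.boxPoints(rc),.097).round(4).tolist())
E
```

```text
[ 0.63759895 -0.03011762  0.26211775] [ 6.99797328e-01  7.14341138e-01 -1.80150238e-04 -6.37586039e-04] -0.24531422426335533
blue [[0.6387 0.1005 0.097 ]] [[0.5849, 0.1086, 0.097], [0.6922, 0.1107, 0.097], [0.6936, 0.0924, 0.097], [0.5843, 0.0902, 0.097]]
blue [[0.6378 0.0518 0.097 ]] [[0.5838, 0.0742, 0.097], [0.6908, 0.0763, 0.097], [0.6943, 0.0284, 0.097], [0.5823, 0.0263, 0.097]]
blue [[ 0.6388 -0.019   0.097 ]] [[0.5835, -0.0462, 0.097], [0.585, 0.0049, 0.097], [0.6916, 0.007, 0.097], [0.6952, -0.0441, 0.097]]
```

View pics/w11.png

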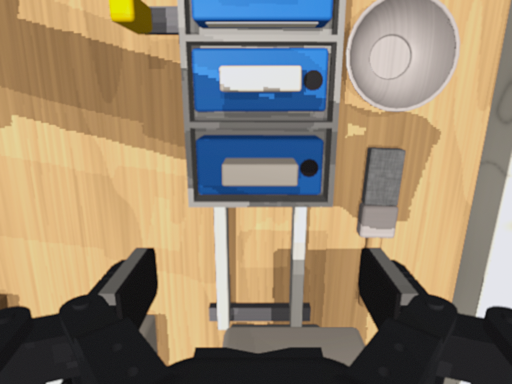

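All three cassettes sit flat, one per lane: ribs at (260,78) and (260,172), and the third at (262,12). The camera picture limit is used up, so I work from numbers from here.

Request:
servo_tool:
  commands:
    - [[0.5,0,4,0,0,0,0],[0.5,0,8,0,0,0,0],[0.5,0,12,0,0,0,0],[0.5,0,14,0,0,0,0],[0.5,0,14,0,0,0,0]]

```text
time: 29.5
position: [0.6365, 0.1137, 0.2607]
tool_rot: [0.698, 0.716, -0.001, -0.002]
contact_force: [-0.5, -0.7, -0.3]
opening: 0.504
grip_force: 0.0
```

```bash
python3 - <<'E'
from h import *
im,c=grab("wrist","w12.png"); s=r.sense(); print(s["position"],s["tool_rot"])
for a,ce,rc,l in blobs(red(im),50): print("red",a,ce,rc,onz(c,[ce],.039).round(4),onz(c,cv2.boxPoints(rc),.039).round(4).tolist())
c=cam("top"); print("rail ends",onz(c,[(183.75,150),(183.75,175.75)],.03).round(3))
# grey level along row through pedal at wrist: rails near
E
```

```text
[0.63680307 0.1119629  0.26086585] [ 0.69829347  0.71580959 -0.00121587 -0.00117719]
red 1049 [261.70162059  40.27264061] ((261.5, 40.5), (41.0, 25.0), 90.0) [[0.6356 0.2339 0.039 ]] [[0.6234, 0.251, 0.039], [0.6465, 0.2516, 0.039], [0.6479, 0.2159, 0.039], [0.6241, 0.2153, 0.039]]
rail ends [[0.682 0.204 0.03 ]
 [0.591 0.205 0.03 ]]
```

Request:
servo_tool:
  commands:
    - [[0.55,-0.1,4.5,0,0,0,0],[0.55,-0.1,9,-2,0,0,0],[0.55,-0.1,12.6,-5,0,0,0],[0.55,-0.1,12.6,-9,0,0,0],[0.55,-0.1,12.6,-13,0,0,0]]

```text
time: 30.05
position: [0.6364, 0.2363, 0.1309]
tool_rot: [0.699, 0.715, -0.0, -0.0]
contact_force: [-0.1, -0.3, -0.3]
opening: 0.553
grip_force: 0.0
```

Request:
servo_tool:
  commands:
    - [[0.55,0,0,-3,0,0,0],[0.55,0,0,-6,0,0,0],[0.55,0,0,-8,0,0,0],[0.55,0,0,-9.5,0,0,0],[0.55,0,0,-9.5,0,0,0]]

```text
time: 30.55
position: [0.6349, 0.2347, 0.0347]
tool_rot: [0.7, 0.714, -0.002, -0.002]
contact_force: [-1.2, 0.7, 0.2]
opening: 0.552
grip_force: 0.0
```

Request:
servo_tool:
  commands:
    - [[0.1,0,0,0,0,0,0],[0.1,0,0,0,0,0,0],[0.1,0,0,0,0,0,0],[0.1,0,0,0,0,0,0]]
  newtons: 35

```text
time: 30.95
position: [0.6365, 0.2357, 0.0393]
tool_rot: [0.7, 0.715, -0.001, -0.0]
contact_force: [-5.2, -1.1, 1.9]
opening: 0.296
grip_force: 35.6
```

Request:
servo_tool:
  commands:
    - [[0.1,0,0.1,0.9,0,0,0],[0.1,0,0.2,1.8,0,0,0],[0.1,0,0.1,2.8,0,0,0],[0.1,0,-0.1,3.8,0,0,0],[0.1,0,-0.1,3.8,0,0,0]]

```text
time: 31.45
position: [0.6366, 0.234, 0.0777]
tool_rot: [0.7, 0.714, -0.001, -0.0]
contact_force: [-6.3, -5.3, -2.0]
opening: 0.292
grip_force: 36.3
```

Request:
servo_tool:
  commands:
    - [[0.1,0,-0.2,0.6,0,0,0],[0.1,0,-0.4,1.2,0,0,0],[0.1,0,-0.5,1.5,0,0,0],[0.1,0,-0.5,1.5,0,0,0]]

```text
time: 31.85
position: [0.6365, 0.2287, 0.0911]
tool_rot: [0.7, 0.714, -0.001, -0.0]
contact_force: [-2.1, -5.3, -9.0]
opening: 0.292
grip_force: 35.8
```

Request:
servo_tool:
  commands:
    - [[0.1,0,-0.1,0.2,0,0,0],[0.1,0,-0.1,0.3,0,0,0],[0.1,0,-0.1,0.3,0,0,0]]

```text
time: 32.15
position: [0.6365, 0.2277, 0.0934]
tool_rot: [0.7, 0.714, -0.001, 0.0]
contact_force: [-0.2, -6.0, -13.1]
opening: 0.289
grip_force: 35.4
```

Request:
servo_tool:
  commands:
    - [[0.1,0,0,0.2,0,0,0],[0.1,0,0,0.3,0,0,0],[0.1,0,0,0.3,0,0,0]]

```text
time: 32.45
position: [0.6365, 0.2269, 0.0957]
tool_rot: [0.7, 0.714, -0.002, 0.0]
contact_force: [0.6, -9.2, -14.8]
opening: 0.296
grip_force: 35.6
```

Request:
servo_tool:
  commands:
    - [[0.1,0,0,0.2,0,0,0],[0.1,0,0,0.3,0,0,0],[0.1,0,0,0.3,0,0,0]]

```text
time: 32.75
position: [0.6363, 0.2268, 0.0962]
tool_rot: [0.7, 0.714, -0.002, 0.0]
contact_force: [7.1, -7.3, -27.7]
opening: 0.29
grip_force: 36.5
```

Request:
servo_tool:
  commands:
    - [[0.1,0,0,-0.5,0,0,0],[0.55,0,0,-0.5,0,0,0],[0.55,0,0,-0.5,0,0,0],[0.55,0,0,3,0,0,0],[0.55,0,0,7.5,0,0,0]]

```text
time: 33.25
position: [0.6367, 0.2293, 0.1758]
tool_rot: [0.699, 0.715, -0.0, -0.0]
contact_force: [0.8, 0.7, -0.5]
opening: 0.552
grip_force: 0.0
```

Request:
servo_tool:
  commands:
    - [[0.8,0,-3,4,0,0,0],[0.8,0,-7,7,0,0,0],[0.8,0,-11,9.5,0,0,0],[0.8,0,-11,9.5,0,0,0],[0.8,0,-11,9.5,0,0,0]]

```text
time: 33.75
position: [0.6383, 0.1186, 0.2734]
tool_rot: [0.7, 0.714, 0.002, 0.002]
contact_force: [-0.7, -0.9, -0.6]
opening: 0.803
grip_force: 0.0
```

```bash
python3 - <<'E'
from h import *
im,c=grab("wrist","w13.png"); s=r.sense(); print(s["position"],s["tool_rot"],s["time"])
hy,hz,x=.166,.05,.6356
def model(th):
    R=np.array([[np.cos(th),-np.sin(th)],[np.sin(th),np.cos(th)]]); P=[]
    for X in(-.013,.013):
        for l in(.049,.091):
            for h in(-.006,.006):
                q=R@[l,h]; P.append([x+X,hy+q[0],hz+q[1]])
    p=proj(c,P); return np.r_[p.min(0),p.max(0)].round(0)
for a,ce,rc,l in blobs(red(im),50):
    v,u=np.where(l); print("red",a,ce,u.min(),v.min(),u.max(),v.max())
for th in (.5,.4,.3,-.25): print(th,model(th))
E
```

```text
[0.63742553 0.11934613 0.27141334] [6.99538992e-01 7.14593005e-01 1.24946273e-03 6.88562018e-04] 33.8
red 1420 [256.85915493  47.19788732] 243 23 271 72
0.5 [241.  20. 273.  75.]
0.4 [241.  18. 273.  73.]
0.3 [241.  17. 272.  70.]
-0.25 [243.  24. 270.  72.]
```

Request:
servo_tool:
  commands:
    - [[1,-2,-0.4,0,0,0,0.147],[1,-4,-0.8,0,0,0,0.294],[1,-6,-1.2,0,0,0,0.441],[1,-8,-1.6,0,0,0,0.588],[1,-9.9,-2.1,0,0,0,0.735]]

```text
time: 34.3
position: [0.5367, 0.0992, 0.2689]
tool_rot: [0.392, 0.92, -0.0, -0.001]
contact_force: [-0.5, -0.3, -0.2]
opening: 1.002
grip_force: 0.0
```

Request:
servo_tool:
  commands:
    - [[1,0,0,0,0,0,0.147],[1,0,0,0,0,0,0.294],[1,0,0,0,0,0,0.441],[1,0,0,0,0,0,0.588],[1,0,0,0,0,0,0.735]]

```text
time: 34.8
position: [0.5375, 0.0993, 0.269]
tool_rot: [0.036, 0.999, 0.0, -0.001]
contact_force: [0.3, 0.2, -0.2]
opening: 1.002
grip_force: 0.0
```

Request:
servo_tool:
  commands:
    - [[1,0,0,-2,0,0,0.1],[1,0,0,-4,0,0,0.1],[1,0,0,-4,0,0,0.1]]

```text
time: 35.1
position: [0.5357, 0.0991, 0.2261]
tool_rot: [-0.011, 1.0, 0.0, -0.004]
contact_force: [-1.2, 0.6, -1.1]
opening: 0.997
grip_force: 0.0
```

```bash
python3 - <<'E'
from h import *
im,c=grab("wrist","w14.png"); s=r.sense(); print(s["position"],s["tool_rot"],s["q"][5])
for a,ce,rc,l in blobs(yel(im),50):
    v,u=np.where(l); print("yel",a,ce,u.min(),v.min(),u.max(),v.max())
    h=.0085
for cx,cy in ((.5385,.098),(.5385,.101)):
    p=proj(c,[[cx+i,cy+j,k] for i in(-.009,.009) for j in (-.01,.01) for k in (.08,.125)]); print(p.min(0).round(),p.max(0).round())
E
```

```text
[0.53670243 0.09892417 0.2279971 ] [-1.09428356e-02  9.99937776e-01  2.48998310e-04 -2.15326531e-03] -1.618479625285578
yel 1031 [256.67701261 198.40737148] 243 178 270 217
[241. 179.] [271. 219.]
[246. 179.] [275. 219.]
```

Request:
servo_tool:
  commands:
    - [[1,0.1,-0.1,-3,0,0,0],[1,0.1,-0.1,-6,0,0,0],[1,0.1,-0.1,-9,0,0,0],[1,0.1,-0.1,-11.5,0,0,0],[1,0.1,-0.1,-11.5,0,0,0]]

```text
time: 35.65
position: [0.5368, 0.0973, 0.1122]
tool_rot: [-0.01, 1.0, 0.0, -0.003]
contact_force: [-0.2, -0.1, 0.8]
opening: 1.001
grip_force: 0.0
```

Request:
servo_tool:
  commands:
    - [[0,0,0,0,0,0,0],[0,0,0,0,0,0,0],[0,0,0,0,0,0,0],[0,0,0,0,0,0,0],[0,0,0,0,0,0,0]]

```text
time: 36.15
position: [0.5397, 0.0969, 0.1163]
tool_rot: [-0.01, 1.0, 0.0, 0.001]
contact_force: [-1.8, 0.6, 7.3]
opening: 0.224
grip_force: 36.5
```

Request:
servo_tool:
  commands:
    - [[0,0,-0.4,0,0,0,0],[0,0,-1,0,0,0,0],[0,0,-1,0,0,0,0]]

```text
time: 36.45
position: [0.5399, 0.0859, 0.1163]
tool_rot: [-0.01, 1.0, -0.0, 0.001]
contact_force: [-1.9, -1.4, 5.9]
opening: 0.222
grip_force: 36.4
```

```bash
python3 - <<'E'
from h import *
c=cam("top"); cr=lambda x,y:(175+x/4,115+y/4)
print(onz(c,[cr(448,172),cr(590,176),cr(442,35),cr(730,180)],.21).round(3))
E
```

```text
[[ 0.613 -0.142  0.21 ]
 [ 0.607 -0.25   0.21 ]
 [ 0.72  -0.141  0.21 ]
 [ 0.601 -0.358  0.21 ]]
```

Request:
servo_tool:
  commands:
    - [[0,0,-2,0,0,0,0],[0,0.1,-4,0,0,0,0],[0,0.1,-6,0,0,0,0],[0,0.1,-7.5,0,0,0,0],[0,0.1,-8,0,0,0,0]]

```text
time: 36.95
position: [0.5413, 0.0052, 0.1164]
tool_rot: [-0.009, 1.0, -0.0, 0.002]
contact_force: [1.2, 3.2, 5.9]
opening: 0.223
grip_force: 37.2
```

Request:
servo_tool:
  commands:
    - [[0,0,-1.5,0,0,0,0],[0,0,-3,0,0,0,0],[0,0.1,-4.5,0,0,0,0],[0,0.1,-5.5,0,0,0,0],[0,0.1,-5.8,0,0,0,0]]

```text
time: 37.45
position: [0.5423, -0.0526, 0.1163]
tool_rot: [-0.009, 1.0, -0.0, 0.002]
contact_force: [1.6, 3.2, 8.1]
opening: 0.226
grip_force: 37.3
```

Request:
servo_tool:
  commands:
    - [[0,0,-0.2,0,0,0,0],[0,0,-0.4,0,0,0,0],[0,0,-0.6,0,0,0,0],[0,0,-0.6,0,0,0,0]]

```text
time: 37.85
position: [0.5424, -0.058, 0.1164]
tool_rot: [-0.01, 1.0, -0.0, 0.002]
contact_force: [1.8, 0.4, 5.9]
opening: 0.226
grip_force: 37.2
```

Request:
servo_tool:
  commands:
    - [[0,0,-0.2,0,0,0,0],[0,0,-0.3,0,0,0,0],[0,0,-0.3,0,0,0,0]]

```text
time: 38.15
position: [0.5424, -0.0608, 0.1163]
tool_rot: [-0.01, 1.0, -0.0, 0.002]
contact_force: [2.5, 0.8, 6.0]
opening: 0.226
grip_force: 37.2
```

Request:
servo_tool:
  commands:
    - [[0,0,-0.2,0,0,0,0],[0,0,-0.3,0,0,0,0],[0,0,-0.3,0,0,0,0]]

```text
time: 38.45
position: [0.5424, -0.0615, 0.1163]
tool_rot: [-0.01, 1.0, 0.002, 0.002]
contact_force: [2.9, 11.5, 8.3]
opening: 0.223
grip_force: 37.5
```

Request:
servo_tool:
  commands:
    - [[0,0,-0.2,0,0,0,0],[0,0,-0.3,0,0,0,0],[0,0,-0.3,0,0,0,0]]

```text
time: 38.75
position: [0.5424, -0.0616, 0.1163]
tool_rot: [-0.01, 1.0, 0.005, 0.002]
contact_force: [3.4, 24.9, 11.1]
opening: 0.223
grip_force: 38.1
```

Request:
servo_tool:
  commands:
    - [[0,0,0.3,0,0,0,0],[1,0,0.3,0,0,0,0],[1,0,0.3,0,0,0,0],[1,0,0.3,0,0,0,0],[1,0,0.3,0,0,0,0]]

```text
time: 39.25
position: [0.5405, -0.0636, 0.1144]
tool_rot: [-0.01, 1.0, 0.0, -0.001]
contact_force: [-0.0, -0.2, -0.3]
opening: 0.889
grip_force: 0.0
```

Request:
servo_tool:
  commands:
    - [[1,0,0,4,0,0,0],[1,0,0,8,0,0,0],[1,0,0,12,0,0,0],[1,0,-2,16,0,0,0],[1,-0.5,-6,17,0,0,0]]

```text
time: 39.75
position: [0.538, -0.1235, 0.2908]
tool_rot: [-0.012, 1.0, -0.002, 0.004]
contact_force: [1.0, 0.4, -0.6]
opening: 0.998
grip_force: 0.0
```

Request:
servo_tool:
  commands:
    - [[1,0,-5,0,0,0,0],[1,-0.5,-10,0,0,0,0],[1,-0.5,-15,0,0,0,0],[1,-0.5,-18,0,0,0,0],[1,-0.5,-18,0,0,0,0]]

```text
time: 40.25
position: [0.5299, -0.3072, 0.2843]
tool_rot: [-0.008, 1.0, -0.0, -0.0]
contact_force: [0.4, 0.4, 0.2]
opening: 1.001
grip_force: 0.0
```

```bash
python3 - <<'E'
from h import *
im,c=grab("wrist","w15.png"); s=r.sense(); print(s["position"],s["tool_rot"],s["q"])
H,S,V=hsvm(im)
for a,ce,rc,l in blobs(red(im),15): print("red",a,ce,rc,onz(c,[ce],.054).round(4))
w=(S<50)&(V>110); w=cv2.morphologyEx(w.astype(np.uint8),cv2.MORPH_OPEN,np.ones((2,2)))
for a,ce,rc,l in blobs(w,25):
    if a<20000: print("white",a,ce.round(1),[np.round(k,1) for k in rc],onz(c,[rc[0]],.052).round(4))
d=(V<55)
for a,ce,rc,l in blobs(d,80): print("dark",a,ce.round(1),[np.round(k,1) for k in rc],onz(c,[rc[0]],.052).round(4))
t,ct=grab("top","t15.png")
for a,ce,rc,l in blobs(yel(t),8): print("T yel",a,ce,onz(ct,[ce],.125).round(4))
E
```

```text
[ 0.530241   -0.30511755  0.28428052] [-8.42733008e-03  9.99964292e-01  4.14193148e-04 -4.73213173e-04] [-7.07274415e-01  1.30819291e-01  1.62540393e+00  4.20364086e-06
  1.38662718e+00 -2.29492638e+00]
red 125 [183.744  94.408] ((183.5, 94.0), (21.0, 6.0), 0.0) [[ 0.4589 -0.3826  0.054 ]]
white 15316 [253.9  73. ] [array([243.1,  75.2]), array([175.1, 134.8]), np.float64(1.3)] [[ 0.4397 -0.3233  0.052 ]]
white 87 [298.4  67.7] [array([298.3,  67.8]), array([ 4.1, 20.8]), np.float64(51.3)] [[ 0.4319 -0.269   0.052 ]]
white 1577 [ 52.9 175. ] [array([ 47.3, 172.1]), array([75.3, 36.7]), np.float64(30.6)] [[ 0.5409 -0.5336  0.052 ]]
white 171 [499.6 211.8] [array([500., 211.]), array([10., 20.]), np.float64(90.0)] [[ 0.5774 -0.0376  0.052 ]]
white 251 [325.4 220.3] [array([325.5, 220.5]), array([11., 21.]), np.float64(90.0)] [[ 0.5914 -0.2312  0.052 ]]
white 2677 [454.1 260.9] [array([433.5, 267.5]), array([ 97., 155.]), np.float64(90.0)] [[ 0.6476 -0.1013  0.052 ]]
white 71 [346.2 236.2] [array([346.1, 236. ]), array([ 4.8, 14.4]), np.float64(4.8)] [[ 0.6095 -0.2067  0.052 ]]
white 65
[... 1167 characters left out ...]
ay([114.1,  45.9]), np.float64(87.4)] [[ 0.4392 -0.369   0.052 ]]
dark 905 [285.7  82.6] [array([287.8,  81.1]), array([38.5, 52.3]), np.float64(63.4)] [[ 0.4446 -0.2788  0.052 ]]
dark 252 [485.1 200.4] [array([484. , 198.8]), array([12.2, 30.7]), np.float64(13.0)] [[ 0.5636 -0.0584  0.052 ]]
dark 353 [337.3 250.8] [array([337.4, 249.6]), array([ 5.1, 75.1]), np.float64(3.9)] [[ 0.6264 -0.2151  0.052 ]]
dark 32572 [256.  341.8] [array([255.5, 315.5]), array([135., 511.]), np.float64(90.0)] [[ 0.715  -0.3074  0.052 ]]
dark 3113 [258.2 281.8] [array([258.5, 281.5]), array([35., 93.]), np.float64(90.0)] [[ 0.6686 -0.3045  0.052 ]]
T yel 43 [261.11627907 185.02325581] [[ 0.5411 -0.0614  0.125 ]]
```

```bash
python3 - <<'E'
from h import *
im=cv2.imread("pics/w15.png"); H,S,V=hsvm(im)
for v in range(8,138,3): print(v,"".join(" .:-=+*%#@"[min(9,int(V[v,u])//26)] for u in range(160,345,2)))
E
```

```text
8 ######################################################%%%%%%%%%##%%%########%%%%%%%%#########
11 #############################################################################################
14 #############################################################################################
17 #####%::::::------===========++*#############################################################
20 #####%.::::::::::::::::::::::::+#####################################################%#######
23 #####%:::::::::::::::::::::::::+#####################################################%#######
26 #####%:::::::::::::::::::=++===+#####################################################%#######
29 #####%:::::::::::::::::::-=====+%####################################################%#######
32 #####%:::::::::::::::::::::::::=#####################################################%#######
35 ######-::::::::::::::::::::::::=#####################################################%#######
38 ######-:::::::::::::::::::-+***+#####################################################%#######
41 ######=:::::::::::::::::::-***+
[... 2479 characters left out ...]
###%##########
119 #%#####%:......................-##################################################%##########
122 #%#####%:................:******%#################################################%##########
125 #%#####%:....................::-%############################################################
128 #%######-......................-#############################################################
131 ########====-------------::::::-%############################################################
134 #%##########################################################################################*
137 #%########################################################################################%**
```

Request:
servo_tool:
  commands:
    - [[0.6,-1,4,0,0,0,0],[0.6,-1,8,0,0,0,0],[0.6,-1,8,0,0,0,0],[0.6,-1,8,0,0,0,0]]

```text
time: 40.75
position: [0.5211, -0.2215, 0.2852]
tool_rot: [-0.012, 1.0, -0.0, 0.0]
contact_force: [-0.8, -0.2, 0.4]
opening: 0.601
grip_force: 0.0
```

```bash
cat >> h.py <<'E'
def white_in(im,c,xy,R=.035,z=.07):
    """white indicator on the knob: light blob near xy"""
    H,S,V=hsvm(im); p=proj(c,[[*xy,z]])[0]; m=((S<60)&(V>140)).astype(np.uint8)
    out=[b for b in blobs(m,25) if b[0]<400 and np.hypot(*(b[1]-p))<45]
    return min(out,key=lambda b:np.hypot(*(b[1]-p)))
def wcam(pos,quat):
    c=dict(vision.camera_info("wrist")); T=np.eye(4); T[:3,:3]=Ro.from_quat(quat).as_matrix(); T[:3,3]=pos
    M=np.linalg.inv(T@np.array(c["tool_from_camera"])); c["R"]=M[:3,:3]; c["t"]=M[:3,3]; return c
def tri(ca,pa,cb,pb):
    oa,da=ray(ca,[pa]); ob,db=ray(cb,[pb]); A=np.c_[da[0],-db[0]]; k,res,_,_=np.linalg.lstsq(A,ob-oa,rcond=None)
    P=oa+da[0]*k[0]; Q=ob+db[0]*k[1]; return (P+Q)/2,np.linalg.norm(P-Q)
E
python3 - <<'E'
from h import *
im2,c2=grab("wrist","w16.png"); s=r.sense(); print(s["position"],s["tool_rot"])
im1=cv2.imread("pics/w15.png"); c1=wcam([.530241,-.30511755,.28428052],[-8.42733008e-03,9.99964292e-01,4.14193148e-04,-4.73213173e-04])
E1=[]
for im,c in((im1,c1),(im2,c2)):
    b=white_in(im,c,(.436,-.272)); bx=cv2.boxPoints(b[2]); print(b[0],b[1],b[2])
    # ends of long axis
    e=sorted([(bx[i]+bx[(i+1)%4])/2 for i in range(4)],key=lambda q:-np.hypot(*(q-b[1])))[:2]; e.sort(key=lambda q:q[0]); E1.append((e[0],e[1],b[1]))
for i in range(3): print(tri(c1,E1[0][i],c2,E1[1][i]))
for k,(c,e) in enumerate(((c1,E1[0]),(c2,E1[1]))):
    q=onz(c,[e[0],e[1]],.08); d=q[1]-q[0]; print("bar yaw",np.arctan2(d[1],d[0]),np.hypot(*d[:2]))
print("pointer",onz(c1,[(204,46.8)],.053),"mark",onz(c1,[(183.5,94)],.054))
H,S,V=hsvm(im2); p=proj(c2,[[.441,-.283,.07]])[0].astype(int); print(p)
for v in range(max(0,p[1]-70),p[1]+60,3): print(v,"".join(" .:-=+*%#@"[min(9,int(V[v,u])//26)] for u in range(max(0,p[0]-150),p[0]+50,2)))
E
```

```text
[ 0.52110233 -0.22248961  0.28519837] [-1.09070550e-02  9.99940481e-01 -2.29150534e-04  1.37136903e-04]
66 [297.34848485  66.6969697 ] ((297.4878234863281, 66.6097640991211), (3.1234753131866455, 19.99024200439453), 51.34019470214844)
72 [199.97222222  75.31944444] ((200.16390991210938, 75.19670867919922), (3.5850329399108887, 19.9737548828125), 50.19443130493164)
(array([ 0.44031198, -0.27950261,  0.10260522]), np.float64(0.00018866326608247373))
(array([ 0.4296891 , -0.26649788,  0.1002674 ]), np.float64(0.0005676698694970371))
(array([ 0.4350978 , -0.27313072,  0.10161679]), np.float64(0.0003547827867051102))
bar yaw 2.246693621551401 0.01751226142051097
bar yaw 2.245278063526045 0.01830654014796849
pointer [[ 0.41454217 -0.35911009  0.053     ]] mark [[ 0.45893134 -0.380531    0.054     ]]
[195  83]
13 #################%%%%%%%%%%%%%%%%###################################################################
16 #####################################################################%%%%%%%##%%####%%%%%%%##%%#####
19 ##########################################################################
[... 3605 characters left out ...]
..................*#################################################%=
127 ########################*..................---::+#################################################%=
130 #########################.................:++++=+%################################################%=
133 #########################:......................=#################################################%=
136 #########################-::::..................-%################################################*+
139 ###########################################%%%%%%#################################################*+
142 ##################################################################################################**
```

```bash
python3 - <<'E'
from h import *
i1=cv2.imread("pics/w15.png"); c1=wcam([.530241,-.30511755,.28428052],[-8.42733008e-03,9.99964292e-01,4.14193148e-04,-4.73213173e-04])
i2=cv2.imread("pics/w16.png"); c2=wcam([.52110233,-.22248961,.28519837],[-1.09070550e-02,9.99940481e-01,-2.29150534e-04,1.37136903e-04])
C=[]
for im,(u0,u1) in((i1,(232,340)),(i2,(150,236))):
    H,S,V=hsvm(im); m=np.zeros(V.shape,np.uint8); m[36:124,u0:u1]=(V<178)[36:124,u0:u1]
    b=max(blobs(cv2.morphologyEx(m,cv2.MORPH_OPEN,np.ones((5,5))),500),key=lambda k:k[0])
    cn=cv2.findContours(b[3].astype(np.uint8),0,cv2.CHAIN_APPROX_NONE)[0][0]; h=cv2.convexHull(cn); e=cv2.fitEllipse(cn); print(b[0],cv2.boundingRect(cn),e); C.append(e[0])
print(tri(c1,C[0],c2,C[1]))
for c,p in((c1,C[0]),(c2,C[1])): print([onz(c,[p],z)[0].round(4) for z in(.05,.06,.07)])
E
```

```text
4231 (248, 40, 71, 77) ((282.9715881347656, 77.35535430908203), (70.59171295166016, 75.43000793457031), 7.761803150177002)
4156 (163, 48, 71, 75) ((197.7948455810547, 84.69105529785156), (69.70260620117188, 74.86286926269531), 157.18597412109375)
(array([ 0.44179206, -0.28242077,  0.06414683]), np.float64(0.0005340762203175976))
[array([ 0.4413, -0.2814,  0.05  ]), array([ 0.4418, -0.2821,  0.06  ]), array([ 0.4424, -0.2828,  0.07  ])]
[array([ 0.4411, -0.2849,  0.05  ]), array([ 0.4414, -0.2832,  0.06  ]), array([ 0.4417, -0.2815,  0.07  ])]
```

Request:
servo_tool:
  commands:
    - [[0.6,-1.5,-1,0,0,0,-0.14],[0.6,-3,-2,0,0,0,-0.28],[0.6,-4.5,-3,0,0,0,-0.42],[0.6,-6,-4.5,0,0,0,-0.56],[0.6,-7.9,-6,0,0,0,-0.7]]

```text
time: 41.3
position: [0.4414, -0.2844, 0.285]
tool_rot: [0.336, 0.942, -0.0, 0.0]
contact_force: [-1.0, 0.4, 0.1]
opening: 0.599
grip_force: 0.0
```

Request:
servo_tool:
  commands:
    - [[0.6,0,0,-3,0,0,-0.14],[0.6,0,0,-7,0,0,-0.217],[0.6,0,0,-11,0,0,-0.217],[0.6,0,0,-13,0,0,-0.217],[0.6,0,0,-13,0,0,-0.217]]

```text
time: 41.8
position: [0.44, -0.2822, 0.1513]
tool_rot: [0.434, 0.901, 0.001, -0.004]
contact_force: [-0.7, -0.8, 0.4]
opening: 0.603
grip_force: 0.0
```

```bash
python3 - <<'E'
from h import *
vision.grab_frame("top")
s=r.sense(); print(s["position"],s["q"][[0,5]]); T=Ro.from_quat(s["tool_rot"]).as_matrix(); print(np.arctan2(T[1,1],T[0,1]),T[:,2])
E
```

```text
[ 0.44129639 -0.28326126  0.15384784] [-0.78702418 -1.46027688]
0.6732920540664539 [-0.00219211  0.00208274 -0.99999543]
```

Request:
servo_tool:
  commands:
    - [[0.6,0,0.05,-3,0,0,0],[0.6,0,0.05,-5,0,0,0],[0.6,0,0.05,-6.2,0,0,0],[0.6,0,0.05,-6.2,0,0,0],[0.6,0,0.05,-6.2,0,0,0]]

```text
time: 42.35
position: [0.4428, -0.2837, 0.0945]
tool_rot: [0.434, 0.901, -0.0, 0.001]
contact_force: [-0.1, 0.6, 0.3]
opening: 0.598
grip_force: 0.0
```

Request:
servo_tool:
  commands:
    - [[0,0,0,0,0,0,0],[0,0,0,0,0,0,0],[0,0,0,0,0,0,0],[0,0,0,0,0,0,0],[0,0,0,0,0,0,0]]
  newtons: 25

```text
time: 42.85
position: [0.4423, -0.2834, 0.094]
tool_rot: [0.433, 0.901, -0.0, 0.001]
contact_force: [-2.3, 0.5, 5.3]
opening: 0.158
grip_force: 28.4
```

Request:
servo_tool:
  commands:
    - [[0,0,0,0,0,0,-0.14],[0,0,0,0,0,0,-0.28],[0,0,0,0,0,0,-0.42],[0,0,0,0,0,0,-0.56],[0,0,0,0,0,0,-0.7]]

```text
time: 43.35
position: [0.4425, -0.2834, 0.0941]
tool_rot: [0.718, 0.696, -0.0, 0.001]
contact_force: [-1.7, 0.9, 6.1]
opening: 0.157
grip_force: 28.4
```

Request:
servo_tool:
  commands:
    - [[0,0,0,0,0,0,-0.14],[0,0,0,0,0,0,-0.28],[0,0,0,0,0,0,-0.42],[0,0,0,0,0,0,-0.56],[0,0,0,0,0,0,-0.7]]

```text
time: 43.85
position: [0.4426, -0.2834, 0.0941]
tool_rot: [0.913, 0.407, 0.0, 0.001]
contact_force: [0.1, 0.4, 4.4]
opening: 0.155
grip_force: 28.3
```

Request:
servo_tool:
  commands:
    - [[0,0,0,0,0,0,-0.14],[0,0,0,0,0,0,-0.28],[0,0,0,0,0,0,-0.42],[0,0,0,0,0,0,-0.56],[0,0,0,0,0,0,-0.7]]

```text
time: 44.35
position: [0.4426, -0.2835, 0.0941]
tool_rot: [0.998, 0.07, 0.001, 0.001]
contact_force: [-1.4, -0.6, 4.8]
opening: 0.157
grip_force: 28.3
```

Request:
servo_tool:
  commands:
    - [[0,0,0,0,0,0,-0.12],[0,0,0,0,0,0,-0.12],[0,0,0,0,0,0,-0.12]]

```text
time: 44.65
position: [0.4426, -0.2836, 0.0941]
tool_rot: [1.0, 0.014, 0.001, 0.001]
contact_force: [-1.2, -0.2, 5.8]
opening: 0.154
grip_force: 28.3
```

```bash
python3 - <<'E'
from h import *
s=r.sense(); T=Ro.from_quat(s["tool_rot"]).as_matrix(); print(s["position"],s["q"][5],np.arctan2(T[1,1],T[0,1]))
im,c=grab("scene","s17.png")
for a,ce,rc,l in blobs(red(im),5): print("red",a,ce)
for P in ([.4589,-.3815,.054],[.4589,-.359,.053],[.4145,-.359,.053]): print(P,proj(c,[P])[0].round(1))
p=proj(c,[[.44,-.36,.053]])[0].astype(int); V=hsvm(im)[2]
for v in range(p[1]-24,p[1]+24): print(v,"".join(" .:-=+*%#@"[min(9,int(V[v,u])//20)] for u in range(p[0]-30,p[0]+32)))
E
```

```text
[ 0.44261346 -0.28356518  0.09406255] 0.7582623568422766 -1.5437587823158458
red 77 [297.23376623 195.49350649]
red 15 [150.73333333 240.46666667]
[0.4589, -0.3815, 0.054] [151.6 240.2]
[0.4589, -0.359, 0.053] [158.  236.5]
[0.4145, -0.359, 0.053] [150.2 228.1]
209 @@@@@@@@@@%+============-======-::::::::::::::::-=:::---*@@@@@
210 @@@@@@@@@@@*===============++++=--::::::::::::::::::::--*@@@@@
211 @@@@@@@@@@@#+===========++++******+-::::::::::::::::::--+@@#@@
212 @@@@@@@@@@@@*=========+***++*%@@@@@%+-::::::::::::::::-:-**%#@
213 @@@@@@@@@@@@@*======++*****%%@@@@@@@@%+-..::::::-:::::--:=++*#
214 @@@@@@@@@@@@@#+===++****%%@@@@@@@@@@@@@*===-::::--:-:::-:--=+*
215 @@@@@@@@@@@@@@#**+****%#@@@@@@@@@@@@@@@@@##+::::--::::::::--=+
216 @@@@@@@@@@@@@@@@****%#@@@@@@@@@@@@@@@@@@@@#+::::--:::::::::--+
217 @@@@@@@@@@@@@@@@%%%#@@@@@@@@@@@@@@@@@@@@@@%=::::--:::::::::--=
218 @@@@@@@@@@@@@@@@@@@@@@@@@@@@@@@@@@@@@@@@@%+=-:::--::::::.::---
219 @@@@@@@@@@@@@@@@@@@@@@@@@@@@@@@@@@@@@@@@@*+=::::--:::::.:::---
220 @@@@@@@@@@@@@@@@@@@@@@@@@@@@@@@@@@@@@@@@#++=:::::::.::.::::---
221 @@@@@@@@@@@@@@@@@@@@@@@@@%#@@@
[... 1677 characters left out ...]
::::-=%@@@@@%++=+===+==++==-::
247 @@@@@@@@@@@@@@@@#+==*@@@@@@@*-:::::-*#@@@@#*+=======++=+=+=--:
248 @@@@@@@@@@@@@@@@@*==+*@@@@@@@+-::-+%@@@@@%*+====+=====+++*+=-:
249 @@@@@@@@@@@@@@@@@#*==+%@@@@@@#+-=%@@@@@#*+===+=======+++*%*=--
250 @@@@@@@@@@@@@@@@@@#+==+%@@@@@@#*%@@@@#%+=====+=======+**%%*=-:
251 @@@@@@@@@@@@@@@@@@@%+==+%@@@@@@@@@@@#*+====+++=+==+++**%%%*+-:
252 @@@@@@@@@@@@@@@@@@@@%+==+#@@@@@@@@#*++====+=+==+=++**%%%%*%*=:
253 @@@@@@@@@@@@@@@@@@@@@#+==*#@@@@@@%*+==+=====+===++*%%%***%%*=-
254 @@@@@@@@@@@@@@@@@@@@@@%+=+*#@@@#*+==++++=+===+++**%%%***%%%*=-
255 @@@@@@@@@@@@@@@@@@@@@@@%+=+*##%++=====+=+++=++**%%%***%%%%%*+-
256 @@@@@@@@@@@@@@@@@@@@@@@#*==++*+=++=+=++=+++++**%%*%*%%%%%%%%+-
```

Request:
servo_tool:
  commands:
    - [[0.6,0,0,0,0,0,0],[0.6,0,0,0,0,0,0],[0.6,0,0,0,0,0,0],[0.6,0,0,3,0,0,0],[0.6,0,0,7.5,0,0,0]]

```text
time: 45.2
position: [0.4401, -0.281, 0.1654]
tool_rot: [1.0, 0.013, -0.003, -0.003]
contact_force: [0.9, -0.2, -0.1]
opening: 0.601
grip_force: 0.0
```

Request:
servo_tool:
  commands:
    - [[0.6,-2,-1,4,0,0,0],[0.6,-5,-3,7.5,0,0,0],[0.6,-8.5,-4,10,0,0,0],[0.6,-8.5,-4,10,0,0,0],[0.6,-8.5,-4,10,0,0,0]]

```text
time: 45.7
position: [0.3567, -0.3229, 0.2681]
tool_rot: [1.0, 0.012, 0.0, 0.0]
contact_force: [0.1, 0.5, -0.2]
opening: 0.599
grip_force: 0.0
```

```bash
python3 - <<'E'
from h import *
im,c=grab("wrist","w18.png"); s=r.sense(); print(s["position"])
for a,ce,rc,l in blobs(red(im),15): print("red",a,ce,rc,onz(c,[ce],.054).round(4))
H,S,V=hsvm(im); p=proj(c,[[.4589,-.36,.053]])[0].round().astype(int); print(p)
for v in range(p[1]-20,p[1]+21,1): print(v,"".join(" .:-=+*%#@"[min(9,int(V[v,u])//26)] for u in range(p[0]-35,p[0]+60)))
E
```

```text
[ 0.35691815 -0.32227682  0.26699186]
red 128 [325.1796875  61.53125  ] ((325.5, 61.5), (5.0, 21.0), 90.0) [[ 0.4586 -0.3836  0.054 ]]
[300  61]
41 %%%%%%%%%%%%%%%%%*=-=++***++=:.........................................:=%############%%#######
42 %%%%%%%%%%%%%%%%%*=:::------:..........................................:+%############%%#######
43 %%%%%%%%%%%%%%%%%*=....................................................:+%############%%#######
44 %%%%%%%%%%%%%%%%%*=:...................................................-+%############%%#######
45 %%%%%%%%%%%%%%%%%*=:...................................................-*%%%##########%########
46 %%%%%%%%%%%%%%%%%*=:...................................................-*%%%##########%########
47 %%%%%%%%%%%%%%%%%*=:...................................................=*%%##########%%########
48 %%%%%%%%%%%%%%%%%*=....................................................=*%###########%%########
49 %%%%%%%%%%%%%%%%%*-....................................................=*%###########%%########
50 %%%%%%%%%%%%%%%%%*-::........................................
[... 2403 characters left out ...]
#######
75 %%%%%%%%%%%%%%%%+=++++++**+:.........................................=*%###########%%##########
76 %%%%%%%%%%%%%%%%+-:--------..........................................=*%###########%###########
77 %%%%%%%%%%%%%%%%+-...................................................=%############%###########
78 %%%%%%%%%%%%%%%%+-..................................................:=%############%%%%#%######
79 %%%%%%%%%%%%%%%%+-..................................................:+%###########%%%%%%%%%%%%%
80 %%%%%%%%%%%%%%%%+-..................................................-+%###########%%%%%%%%%%%%%
81 %%%%%%%%%%%%%%%%+:..................................................-*%###########%*%##########
```

```bash
python3 - <<'E'
from h import *
im,c=grab("top","t19.png"); 
for a,ce,rc,l in blobs(yel(im),8): print("yel",onz(c,[ce],.125).round(4))
for a,ce,rc,l in blobs(red(im),8): print("red",onz(c,[ce],.0895).round(4))
for a,ce,rc,l in blobs(blue(im),20): print("blue",a,onz(c,[ce],.097).round(4))
print(r.sign_off())
E
```

```text
yel [[ 0.541  -0.0612  0.125 ]]
red [[0.6381 0.0668 0.0895]]
blue 263 [[ 0.6342 -0.037   0.097 ]]
blue 283 [[ 0.6348 -0.1054  0.097 ]]
blue 278 [[0.6538 0.4863 0.097 ]]
blue 120 [[ 0.6007 -0.1776  0.097 ]]
the job is handed in; nothing more can be done
None
```

The job is handed in. All three blue cassettes sit flat, one per lane; the brake is back up, the trolley is home against its stop, and the dose pointer is level with the red mark to within about a millimetre. All of this is by my own camera and force readings; the hand-in returned no verdict. One cassette had been knocked up against the mug, so I gripped its rib lengthwise to lift it clear; I did not re-check the mug or the other bystanders afterwards.

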